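Unstack four dry miniatures into their floater frames

ROBOT

A 7-joint arm with a two-finger parallel gripper is mounted at the origin on a cart in front of the work surface, level with it; the furniture and walls round the work are solid. World frame = base frame: x ahead of the robot, y to its left, z up, the work surface at z = 0. Lengths are in mm, angles in rad, forces in N, time in s.
With the tool pointing down it reaches from about 425 to 1025 mm from the base axis. Payload 9.4 kg.
Tool frame: the origin (TCP) lies on the mounting face of the last link; the fingertips stand 173 mm ahead of it and the grasp point (between the pads) lies r.grip_point_offset ahead of it (r.grip_point_offset is the distance from the TCP to the grasp point, in mm); y points along the fingers, x is the direction in which the jaws open and shut, and the axes are right-handed (so a half turn about y gives the same grasp; the last joint's range is limited). The gripper opens to 85 mm and grips with 20 to 120 N. Pads are 22 mm wide; open, the fingers measure 114 mm over their backs; the gripper's body (76 mm by 85 mm) begins 54 mm behind the grasp point. The pads swing forward as they close: fully open they stand 13 mm farther back than shut.
Start: joints at [1.046, 0.599, -0.003, 1.599, 0.002, 0.943, -0.08], TCP at [313.911, -653.517, 404.675] pointing down, gripper open.
Joint ranges: [-2.57, 2.57], [-0.35, 1.97], [-1.29, 1.29], [0.11, 2.56], [-1.05, 4.19], [0.11, 1.86], [-2.63, 2.63]. Speed limits (rad/s): [2.22, 2.22, 3.01, 3.01, 3.14, 3.14, 3.14].

INTERFACE

Orientations are given as a unit quaternion [x, y, z, w].
In Python, from bench import r gives the robot as it stands. The module is installed in compiled form; this text tells all that it offers.
- The arm moves only by the tool step_arm, never from a script. Its arguments are lists of equal length, an entry for each row: "linear": the shift along the tool's x, y, z in m, a list of three; "delta_rot": the turn, a rotation vector about the tool's x, y, z in rad, a list of three; "hand": the opening in per cent of the stroke, from 0 (shut) to 100 (fully open). A call has 1 to 8 rows; each row shifts and turns the commanded pose from where the row before left it, along the tool's axes as they then stand; what a row does not reach is not made up. A row lasts 1/8 s, in which the tool goes at most 62.5 mm and 10.7 degrees, less where a joint would pass 70% of its speed; a pose out of reach is approached as far as the arm can. A call with a gripper value outside its range is refused whole. The fingers move at their own pace and stop on an object; "squeeze" is the grip in N (left out, the last holds). Time passes only in rows, so rows that do not move let the fingers close. It gives the time, the measured TCP pose, the force and the opening at its end, in the units of the state.
- r.get_obs(): the state, without advancing time (a new reading comes with each control period).
- r.snapshot(name): name is "side" or "top" or "wrist"; returns the picture (400x640x3 uint8, blue, green, red); there is no depth.
- r.camera_params(name): a dict with "fx", "fy", "cx", "cy" (pixels), "cam_to_world" (4x4, takes a point from camera to world coordinates); the wrist camera has in their place "tool_from_camera" (4x4, takes a point from camera to tool coordinates, whose origin is the TCP and whose axes are the tool frame's). Camera axes: x right, y up, looking along -z (the intrinsics and any distortion apply to the point x, -y, -z); pixel columns grow to the right and rows downward; lengths in mm; the calibration is good to about 2 mm. A picture is of the moment at which its call begins: read the wrist's pose just before it. camera_params takes no time and is no camera call.
- r.sign_off(): hands the job in, once; it reports no verdict.
The state is a dict: "time": time; "joints": joint angles; "dq": joint speeds; "joint_efforts": joint torques, N m; "tool_pos": TCP position; "eef_rot": TCP orientation; "contact_force": force on the tool from outside, world axes, zero at the start; "wrist_torque": the same for the moment, N m; "finger_gap": finger opening in mm.
Only numpy, scipy, OpenCV 4.12 (cv2) and the standard library are available. Lean on these libraries where they do the work, as an engineer would, in place of code of your own. Each camera call takes 0.05 s, during which the arm holds its last target.

TASK

The four little paintings stacked on the felt board are dry and ready for framing. Take the stack apart and set each one gently, picture up, into the frame that fits it with a narrow gap all round (sea in walnut, poppies in white, birches in black, lemon in brass), lying flat on the frame's back and square in it. Do not drop or tip over a painting, and leave the varnish cup and the jar of blue pigment standing where they are.

Things in the scene. Friction and masses are not known exactly. Their poses are not given: they have to be found in the camera images.
- sea_panel: The largest miniature, starting at the bottom of the stack: a rigid wood panel 66 x 100 x 22 mm, picture up, showing a pale blue sky over a dark blue sea, its side edges painted dark blue. Origin at the centre of its underside; x across the short side (66 mm), y along the long side, z up out of the picture. It belongs in the walnut frame, either way round.
- poppy_panel: The second largest miniature, starting second from the bottom: a rigid wood panel 54 x 82 x 22 mm, picture up, showing a red poppy field under an orange sky, its side edges painted red. Origin at the centre of its underside; x across the short side (54 mm), y along the long side, z up out of the picture. It belongs in the white frame, either way round.
- birch_panel: The third largest miniature, starting third from the bottom: a rigid wood panel 43 x 64 x 22 mm, picture up, showing three white birch trunks in green wood, its side edges painted green. Origin at the centre of its underside; x across the short side (43 mm), y along the long side, z up out of the picture. It belongs in the black frame, either way round.
- lemon_panel: The smallest miniature, starting on top of the stack: a rigid wood panel 32 x 46 x 22 mm, picture up, showing a yellow lemon on yellow ground, its side edges painted yellow. Origin at the centre of its underside; x across the short side (32 mm), y along the long side, z up out of the picture. It belongs in the brass frame, either way round.
- walnut_frame: Shallow dark brown walnut floater frame for the sea panel, face up, fixed on the felt board: outside 94 x 128 mm, opening 78 x 112 mm, moulding 8 mm wide, 11 mm high. The panel lies on its black back, 4 mm above the underside, and stands 15 mm proud. Origin at the centre of its underside; x across the short side, y along the long, z up.
- white_frame: Shallow white floater frame for the poppy panel, face up, fixed on the felt board: outside 82 x 110 mm, opening 66 x 94 mm, moulding 8 mm wide, 11 mm high. The panel lies on its black back, 4 mm above the underside, and stands 15 mm proud. Origin at the centre of its underside; x across the short side, y along the long, z up.
- black_frame: Shallow black floater frame for the birch panel, face up, fixed on the felt board: outside 71 x 92 mm, opening 55 x 76 mm, moulding 8 mm wide, 11 mm high. The panel lies on its black back, 4 mm above the underside, and stands 15 mm proud. Origin at the centre of its underside; x across the short side, y along the long, z up.
- brass_frame: Shallow gold-coloured brass floater frame for the lemon panel, face up, fixed on the felt board: outside 60 x 74 mm, opening 44 x 58 mm, moulding 8 mm wide, 11 mm high. The panel lies on its black back, 4 mm above the underside, and stands 15 mm proud. Origin at the centre of its underside; x across the short side, y along the long, z up.
- varnish_cup: Bystander: small open brass cup with varnish, 44 mm across, 25 mm high, loose on the board (its grey felt top lies 32 mm above the table); origin at the centre of its underside, z up. Not to be disturbed.
- blue_jar: Bystander: glass jar of blue pigment with a white lid, 57 mm across, 69 mm high, loose on the board; origin at the centre of its underside, z up. Not to be disturbed.

How it is judged:
By the outcome, as a careful person would: the job done as asked, in the order asked, and still so for the second after the job is handed in, with the robot touching nothing.
It also fails if it takes over 106 s, if anything falls off the work surface, if the arm or the gripper's body presses on something with over 40 N, if the wrist force passes 120 N, or if a joint passes its speed limit or range.

## Working session

There is one attempt and no reset: what is moved stays moved. The work goes in short steps, Python scripts to look and compute and a tool call to move; the robot and the scene stay as the last step left them, time stands still between calls to the robot, and variables do not carry over. Pictures are saved under pics/ and viewed, and the job is handed in when it is done.

Besides the shell and the picture viewer there is one more tool, called after "Request:" by a JSON object that holds its "op" and its "data". step_arm: Moves the arm, as the interface text tells. Its arguments: {"type":"object","properties":{"linear":{"type":"array","items":{"type":"array","items":{"type":"number"}}},"delta_rot":{"type":"array","items":{"type":"array","items":{"type":"number"}}},"hand":{"type":"array","items":{"type":"number"}},"squeeze":{"type":"number"}},"required":["linear","delta_rot","hand"]}

```bash
mkdir -p pics
python3 - <<'E'
from bench import r
import cv2, numpy as np
o=r.get_obs(); print(o); print(r.grip_point_offset)
for n in("side","top","wrist"):
    print(n,r.camera_params(n)); cv2.imwrite(f"pics/{n}0.png",r.snapshot(n))
E
```

```text
{'time': 0.0, 'joints': array([ 1.04631108,  0.60012105, -0.00255296,  1.60016826,  0.00180965,
        0.9429011 , -0.07983121]), 'dq': array([-0.00050402, -0.00113541, -0.00088952,  0.00150777,  0.0002846 ,
       -0.0017855 ,  0.00204523]), 'joint_efforts': array([ 1.18379496e-03, -7.76461029e+01,  1.56518105e+00, -2.58019924e+01,
        1.23618272e-02,  9.12494143e-03, -5.75018433e-06]), 'tool_pos': array([ 313.81815722, -653.31863075,  403.80583892]), 'eef_rot': array([-0.59828648,  0.37699786, -0.37599114,  0.59879593]), 'contact_force': array([-1.44855504, -0.36172014, -0.05134755]), 'wrist_torque': array([ 0.02951506,  0.02127328, -0.02868108]), 'finger_gap': 85.50645978993698}
154.70000000000002
side {'fx': 417.28053667567707, 'fy': 417.28053667567707, 'cx': 313.6913783586169, 'cy': 191.4874000385722, 'cam_to_world': array([[-9.74592998e-01,  1.20685442e-01, -1.88688932e-01,
         4.00991561e+02],
       [-2.23793782e-01, -5.59322207e-01,  7.98169789e-01,
         7.79898273e+02],
       [-9.21043575e-03,  8.20118097e-01,  5.72120158e-01,
         6.60323650e+02],
      
[... 316 characters left out ...]
9.78065394e-03, -4.27779527e-03,
         1.17360527e+01],
       [-4.97469679e-03,  7.23765675e-02,  9.97364971e-01,
         1.38149937e+03],
       [ 0.00000000e+00,  0.00000000e+00,  0.00000000e+00,
         1.00000000e+00]])}
wrist {'fx': 351.4980380775978, 'fy': 351.4980380775978, 'cx': 322.3954198806697, 'cy': 207.47955729983525, 'tool_from_camera': array([[ 9.99999765e-01, -3.33459012e-04, -5.99582632e-04,
         2.91255172e-01],
       [-4.59488273e-04,  3.23462399e-01, -9.46240913e-01,
         2.98779981e+01],
       [ 5.09474996e-04,  9.46240966e-01,  3.23462169e-01,
         8.32696978e+01],
       [ 0.00000000e+00,  0.00000000e+00,  0.00000000e+00,
         1.00000000e+00]])}
```

View pics/top0.png

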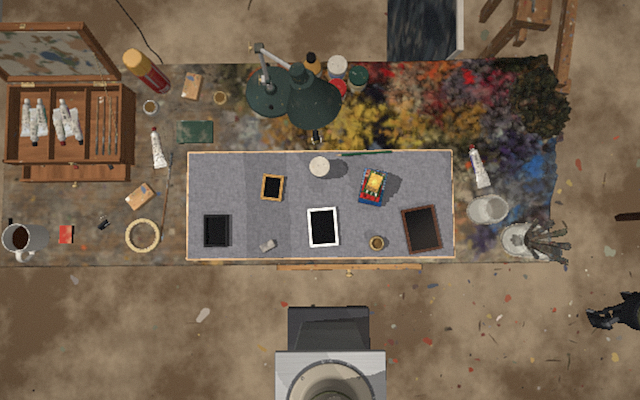

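View pics/side0.png

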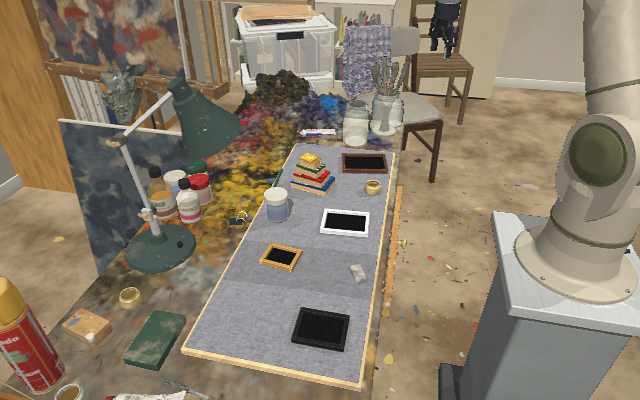

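View pics/wrist0.png

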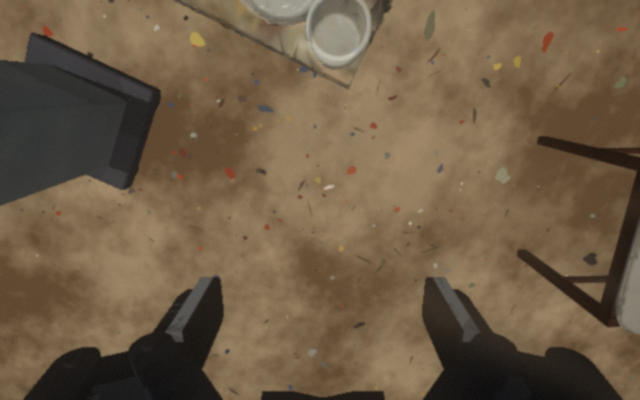

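```bash
cat > h.py <<'E'
from bench import r
import cv2, numpy as np
from scipy.spatial.transform import Rotation as R
def cam(name,obs=None):
    p=r.camera_params(name); K=np.array([[p['fx'],0,p['cx']],[0,p['fy'],p['cy']],[0,0,1]])
    if name=='wrist':
        o=obs or r.get_obs(); T=np.eye(4); T[:3,:3]=R.from_quat(o['eef_rot']).as_matrix(); T[:3,3]=o['tool_pos']
        return K,T@p['tool_from_camera']
    return K,p['cam_to_world']
def ray(K,T,uv,z):
    uv=np.atleast_2d(uv).astype(float)
    d=np.c_[(uv[:,0]-K[0,2])/K[0,0],-(uv[:,1]-K[1,2])/K[1,1],-np.ones(len(uv))]@T[:3,:3].T
    return T[:3,3]+d*((z-T[2,3])/d[:,2])[:,None]
def proj(K,T,X):
    X=np.atleast_2d(X); c=(X-T[:3,3])@T[:3,:3]
    return np.c_[K[0,0]*c[:,0]/-c[:,2]+K[0,2], K[1,1]*c[:,1]/c[:,2]+K[1,2]]
def rect(P):
    """min-area rect of world xy pts -> centre, short, long, yaw of the SHORT axis (deg, -90..90)"""
    (cx,cy),(a,b),t=cv2.minAreaRect(np.asarray(P[:,:2],np.float32))
    if a>b: a,b=b,a; t+=90
    t=(t+90)%180-90
    return np.array([cx,cy]),a,b,t
E
python3 - <<'E'
from h import *
o=r.get_obs(); print(R.from_quat(o['eef_rot']).as_matrix().round(3))
im=cv2.imread('pics/top0.png'); K,T=cam('top')
for n,uv,z in [('walnut',(421,229),43),('white',(323,227),43),('black',(217,230),43),('brass',(272,187),43),('stack',(374,185),110),('cup',(377,243),57),('jar',(319,167),101),('lampL',(245,95),32),('lamp',(315,95),350)]:
    print(n,ray(K,T,uv,z).round(0))
cv2.imwrite('pics/topcrop.png',cv2.resize(im[140:270,180:460],None,fx=2.85,fy=2.85,interpolation=cv2.INTER_CUBIC))
s=cv2.imread('pics/side0.png')
cv2.imwrite('pics/sidecrop.png',cv2.resize(s[130:260,240:420],None,fx=4.2,fy=4.2,interpolation=cv2.INTER_CUBIC))
E
```

```text
[[ 0.433 -0.001  0.901]
 [-0.901  0.001  0.433]
 [-0.001 -1.    -0.   ]]
walnut [[ 497. -262.   43.]]
white [[505.  15.  43.]]
black [[500. 316.  43.]]
brass [[620. 160.  43.]]
stack [[ 616. -124.  110.]]
cup [[ 459. -135.   57.]]
jar [[668.  25. 101.]]
lampL [[892. 239.  32.]]
lamp [[794.  30. 350.]]
```

View pics/topcrop.png

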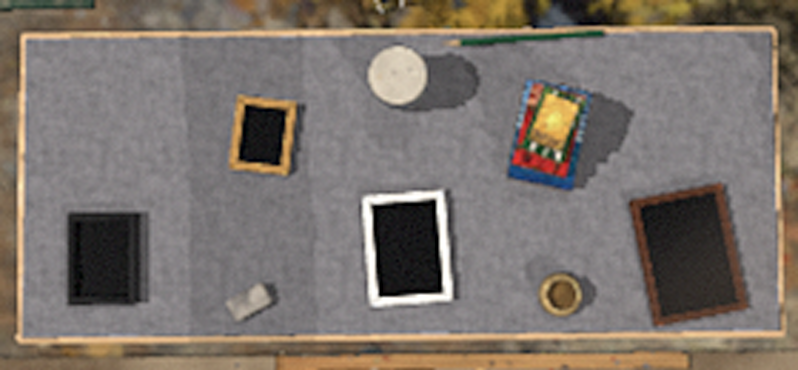

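View pics/sidecrop.png

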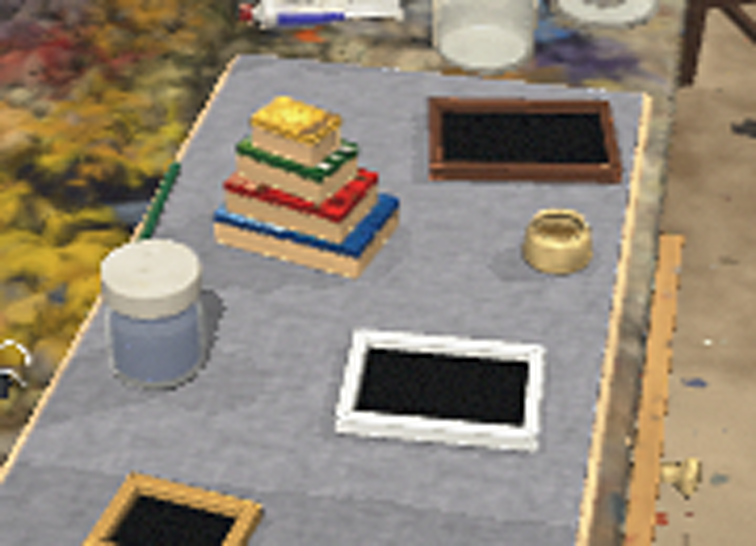

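Request:
{"op": "step_arm", "data": {"linear": [[-0.02,0,0.016],[-0.04,0,0.033],[-0.045,0,0.037],[-0.045,0,0.037],[-0.045,0,0.037],[-0.045,0,0.037],[-0.04,0,0.033]], "delta_rot": [[0,0,0],[0,0,0],[0,0,0],[0,0,0],[0,0,0],[0,0,0],[0,0,0]], "hand": [100,100,100,100,100,100,100], "squeeze": 25}}

```text
time: 1.02
tool_pos: [400.2, -299.4, 404.7]
eef_rot: [-0.599, 0.376, -0.376, 0.599]
contact_force: [1.1, -0.1, 1.1]
finger_gap: 85.5
```

Request:
{"op": "step_arm", "data": {"linear": [[-0.018,0,0.056],[-0.018,0,0.056],[-0.018,0,0.056],[-0.018,0,0.056],[-0.008,0,0.025],[0,0,0],[0,0,0],[0,0,0]], "delta_rot": [[0,0,0],[0,0,0],[0,0,0],[0,0,0],[0,0.17,0],[0,0.17,0],[0,0.17,0],[0,0.17,0]], "hand": [100,100,100,100,100,100,100,100]}}

```text
time: 2.02
tool_pos: [589.8, -121.4, 404.4]
eef_rot: [-0.437, 0.556, -0.556, 0.437]
contact_force: [-0.1, -0.4, -0.3]
finger_gap: 85.8
```

Run:
```python
from h import *
o=r.get_obs(); print(o['tool_pos'],R.from_quat(o['eef_rot']).as_matrix().round(3),o['dq'].round(3),o['joints'].round(2))
np.save('o1.npy',o,allow_pickle=True)
cv2.imwrite('pics/w1.png',r.snapshot('wrist'))
```

```text
[ 589.7593659  -121.44537852  404.39632684] [[-0.235 -0.001  0.972]
 [-0.972  0.    -0.235]
 [ 0.    -1.    -0.001]] [-0.26   0.008  0.378  0.019 -0.231 -0.004 -1.112] [ 0.02  0.45  0.13  1.9  -0.08  0.8  -1.62]
```

View pics/w1.png

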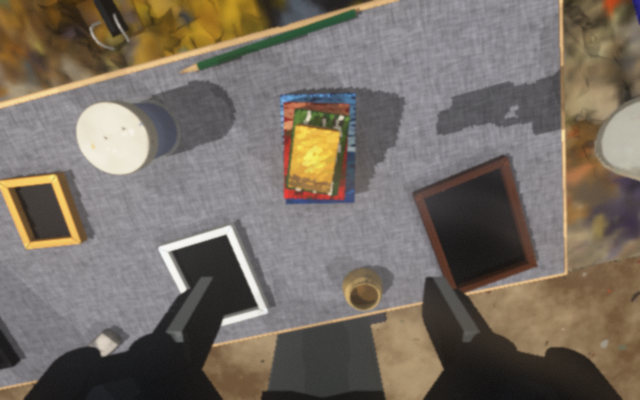

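```bash
cat >> h.py <<'E'
def shot(tag):
    import pickle
    o=r.get_obs(); im=r.snapshot('wrist'); cv2.imwrite(f'pics/{tag}.png',im); pickle.dump(o,open(f'{tag}.pkl','wb'))
    return im,o
def load(tag):
    import pickle
    return cv2.imread(f'pics/{tag}.png'),pickle.load(open(f'{tag}.pkl','rb'))
E
python3 - <<'E'
from h import *
r.snapshot('wrist'); im,o=shot('w2'); print(o['tool_pos'].round(1),o['dq'].round(3))
cv2.imwrite('pics/w2c.png',cv2.resize(im[80:220,260:380],None,fx=4,fy=4,interpolation=cv2.INTER_CUBIC))
E
```

```text
[ 589.8 -121.3  404.4] [ 0.02  -0.003 -0.034 -0.002  0.028  0.002  0.131]
```

View pics/w2c.png

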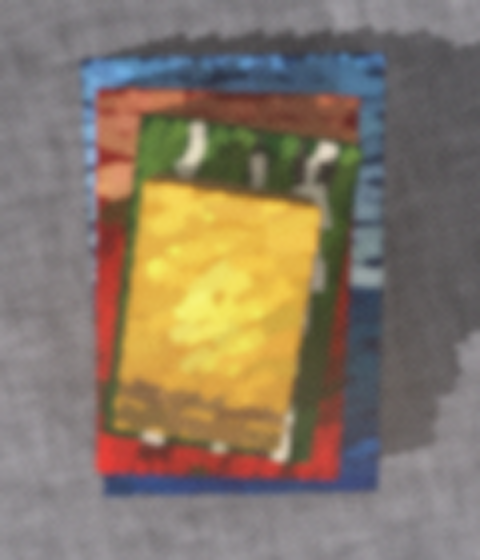

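View pics/w2.png

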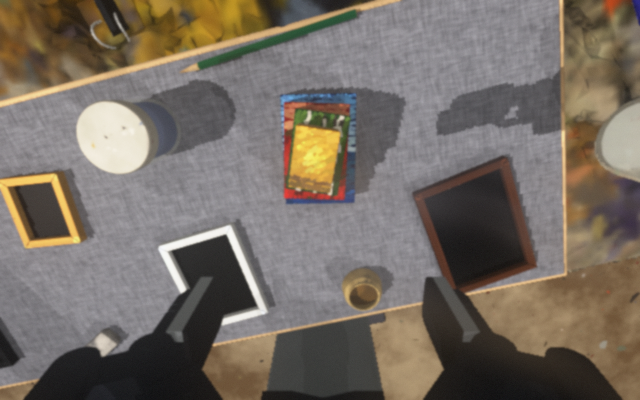

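Run:
```python
from h import *
im,o=load('w2'); K,T=cam('wrist',o)
c=np.array([(142,178),(322,203),(280,456),(112,430)])/4+[260,80]-.4
P=ray(K,T,c,120); print('lemon',P.round(1)[:,:2].tolist(),rect(P),np.linalg.norm(P-np.roll(P,1,0),axis=1).round(1))
c=np.array([(140,112),(360,147),(312,465),(103,435)])/4+[260,80]-.4
P=ray(K,T,c,98); print('birch',rect(P))
c=np.array([(97,88),(360,97),(342,478),(97,472)])/4+[260,80]-.4
P=ray(K,T,c,76); print('poppy',rect(P))
c=np.array([(82,57),(385,57),(378,492),(103,492)])/4+[260,80]-.4
P=ray(K,T,c,54); print('sea',rect(P))
def comp(m,K,T,z,name,minA=60):
    n,l,s,cc=cv2.connectedComponentsWithStats(m.astype(np.uint8))
    for i in range(1,n):
        if s[i,4]<minA: continue
        ys,xs=np.where(l==i); q=np.c_[xs,ys]
        print(name,s[i].tolist(),[np.round(x,1).tolist() for x in rect(ray(K,T,q,z))])
hsv=cv2.cvtColor(im,cv2.COLOR_BGR2HSV); h,s,v=cv2.split(hsv)
print(hsv[190,0:0+1],hsv[235,50],hsv[180,460],hsv[235,210],hsv[210,470],hsv[240,75])
m=(h>14)&(h<30)&(s>120)&(v>90); m[:160]=0; m[260:]=0; m[:,100:]=0; comp(m,K,T,43,'brass w')
m=(s<40)&(v>170); m[:215]=0;m[335:]=0; m[:,:140]=0;m[:,290:]=0; comp(m,K,T,43,'white w')
m=((h<12)|(h>170))&(s>70)&(v<150); m[:140]=0;m[300:]=0;m[:,:405]=0;m[:,545:]=0; comp(m,K,T,43,'walnut w')
im=cv2.imread('pics/top0.png'); K,T=cam('top'); hsv=cv2.cvtColor(im,cv2.COLOR_BGR2HSV); h,s,v=cv2.split(hsv)
w=np.zeros(h.shape,bool)
def win(a,b,c,d,m):
    z=np.zeros_like(m); z[c:d,a:b]=m[c:d,a:b]; return z
comp(win(255,292,165,210,(h>10)&(h<30)&(s>110)),K,T,43,'brass t')
comp(win(300,345,200,255,(s<50)&(v>150)),K,T,43,'white t',40)
comp(win(395,450,195,260,((h<15)|(h>170))&(s>70)&(v<150)),K,T,43,'walnut t',40)
comp(win(195,240,205,255,(v<65)),K,T,43,'black t',40)
```

```text
lemon [[651.3, -116.6], [639.7, -146.6], [595.7, -128.8], [607.9, -99.3]] (array([ 623.72521973, -122.80658722]), 32.21331024169922, 47.4938850402832, 67.96353149414062) [46.7 32.2 47.5 32. ]
birch (array([ 623.64160156, -125.496521  ]), 43.211769104003906, 64.37039947509766, 68.41509246826172)
poppy (array([ 621.01763916, -123.15660858]), 54.497764587402344, 81.81544494628906, 75.15514373779297)
sea (array([ 617.99743652, -125.35684204]), 65.9366226196289, 100.05644989013672, 77.312744140625)
[[ 16  93 189]] [15 62 66] [  7 108  90] [ 18   5 244] [ 0 16 47] [ 28 115 236]
brass w [0, 173, 86, 75, 2540] [[621.8, 157.7], 65.9, 74.3, 82.9]
white w [158, 225, 110, 101, 1901] [[506.5, 17.5], 83.3, 111.4, -86.2]
walnut w [415, 158, 121, 136, 3240] [[498.6, -262.4], 94.1, 128.3, -79.6]
brass t [261, 174, 23, 27, 263] [[620.3, 160.0], 59.7, 73.3, 83.1]
white t [307, 206, 32, 42, 435] [[506.1, 17.0], 83.7, 112.0, -86.2]
walnut t [401, 204, 42, 50, 461] [[497.2, -261.9], 94.7, 126.0, -79.4]
black t [204, 215, 26, 32, 799] [[498.3, 317.3], 71.1, 88.6, -89.7]
```

Request:
{"op": "step_arm", "data": {"linear": [[-0.0065,0,0.0333],[0,0,0],[0,0.04,0],[0,0.04,0],[0,0.025,0],[0,0,0]], "delta_rot": [[0,0,0],[0,0.147,0],[0,0,0],[0,0,0],[0,0,0],[0,0,0]], "hand": [65,65,65,65,65,65], "squeeze": 30}}

```text
time: 2.92
tool_pos: [623.1, -122.9, 297.8]
eef_rot: [-0.399, 0.586, -0.584, 0.397]
contact_force: [0.3, -0.0, 1.1]
finger_gap: 55.5
```

Run:
```python
from h import *
im,o=shot('w3'); print(o['tool_pos'].round(1),R.from_quat(o['eef_rot']).as_matrix().round(3)[:,2],o['finger_gap'],o['contact_force'])
```

```text
[ 623.1 -122.9  297.8] [ 0.93  -0.367 -0.004] 55.46022417285256 [ 0.26950602 -0.00473953  1.08568858]
```

View pics/w3.png

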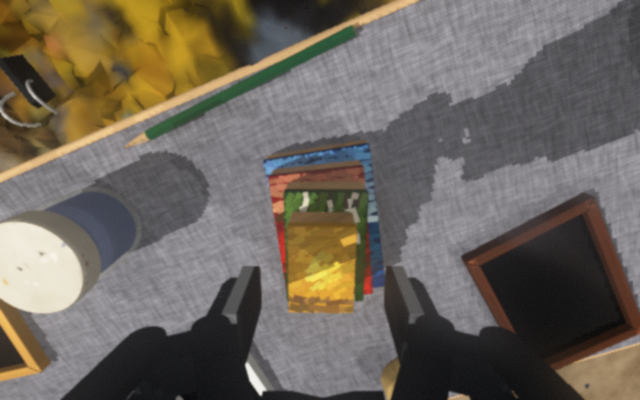

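Request:
{"op": "step_arm", "data": {"linear": [[0,0.009,0],[0,0.008,0],[0,0,0],[0,0,0],[0,0,0],[0,0,0]], "delta_rot": [[0,0,0],[0,0,0],[0,0,0],[0,0,0],[0,0,0],[0,0,0]], "hand": [65,65,50,30,0,0]}}

```text
time: 3.72
tool_pos: [623.8, -123.0, 283.0]
eef_rot: [0.397, -0.585, 0.585, -0.397]
contact_force: [-0.8, 0.5, 2.2]
finger_gap: 30.9
```

Run:
```python
from h import *
K,T=cam('top');Ks,Ts=cam('side')
for a in [(340,110),(320,128),(292,95),(315,95)]:
  for z in (200,260,320,380,440,500):
    X=ray(K,T,a,z); print(a,z,X.round(0)[0,:2],proj(Ks,Ts,X).round(0))
```

```text
(340, 110) 200 [799. -31.] [[228. 139.]]
(340, 110) 260 [783. -29.] [[231. 116.]]
(340, 110) 320 [767. -27.] [[234.  92.]]
(340, 110) 380 [751. -25.] [[238.  65.]]
(340, 110) 440 [735. -22.] [[241.  36.]]
(340, 110) 500 [719. -20.] [[245.   4.]]
(320, 128) 200 [754.  20.] [[238. 151.]]
(320, 128) 260 [740.  20.] [[241. 128.]]
(320, 128) 320 [726.  19.] [[244. 102.]]
(320, 128) 380 [712.  19.] [[248.  74.]]
(320, 128) 440 [698.  18.] [[252.  43.]]
(320, 128) 500 [685.  18.] [[256.   9.]]
(292, 95) 200 [840.  91.] [[188. 163.]]
(292, 95) 260 [822.  87.] [[192. 138.]]
(292, 95) 320 [803.  83.] [[196. 111.]]
(292, 95) 380 [785.  79.] [[201.  82.]]
(292, 95) 440 [767.  75.] [[205.  50.]]
(292, 95) 500 [749.  71.] [[211.  14.]]
(315, 95) 200 [839.  32.] [[201. 150.]]
(315, 95) 260 [821.  31.] [[204. 126.]]
(315, 95) 320 [803.  30.] [[208. 101.]]
(315, 95) 380 [785.  29.] [[212.  73.]]
(315, 95) 440 [767.  28.] [[216.  42.]]
(315, 95) 500 [748.  27.] [[221.   9.]]
```

Request:
{"op": "step_arm", "data": {"linear": [[0,-0.015,0],[0,-0.035,0],[0,-0.04,0],[0,0,0]], "delta_rot": [[0,0,0],[0,0,0],[0,0,0],[0,0,0]], "hand": [0,0,0,0]}}

```text
time: 4.22
tool_pos: [624.4, -123.3, 376.7]
eef_rot: [0.395, -0.584, 0.587, -0.398]
contact_force: [0.2, 0.0, -0.9]
finger_gap: 30.8
```

Run:
```python
from h import *
im,o=shot('w4'); print(o['tool_pos'].round(1),R.from_quat(o['eef_rot']).as_matrix().round(3),o['finger_gap'],o['contact_force'])
```

```text
[ 624.4 -123.3  376.7] [[-0.37   0.006  0.929]
 [-0.929 -0.001 -0.37 ]
 [-0.002 -1.     0.006]] 30.763661271330076 [ 0.18104724  0.03723442 -0.94548286]
```

View pics/w4.png

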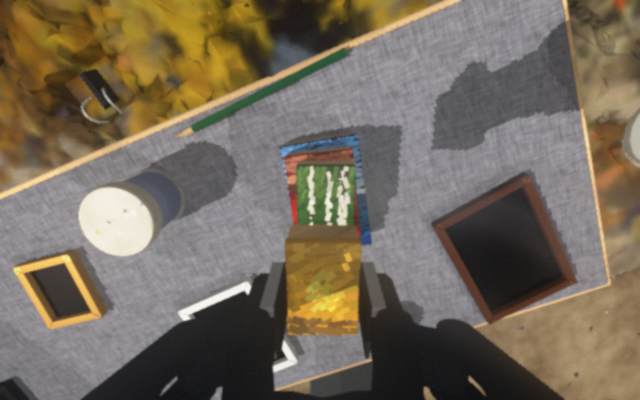

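Run:
```python
from h import *
im,o=load('w4'); K,T=cam('wrist',o); hsv=cv2.cvtColor(im,cv2.COLOR_BGR2HSV); h,s,v=cv2.split(hsv)
m=((h>12)&(h<30)&(s>110)&(v>90)); m[:235]=0;m[340:]=0;m[:,115:]=0
n,l,st,_=cv2.connectedComponentsWithStats(m.astype(np.uint8)); i=1+st[1:,4].argmax()
ys,xs=np.where(l==i); print(st[i],rect(ray(K,T,np.c_[xs,ys],43)))
```

```text
[  14  251   92   78 2606] (array([622.0715332 , 157.23416138]), 67.2068862915039, 75.36072540283203, 82.91917419433594)
```

Request:
{"op": "step_arm", "data": {"linear": [[-0.027,0,-0.028],[-0.041,0,-0.042],[-0.041,0,-0.042],[-0.045,0,-0.013],[-0.045,0,-0.013],[-0.045,0,-0.012],[0,0,0],[0,0,0]], "delta_rot": [[0,0,0],[0,0,0],[0,0,0],[0,0,0],[0,0,0],[0,0,0],[0,-0.13,0],[0,-0.127,0]], "hand": [0,0,0,0,0,0,0,0]}}

```text
time: 5.28
tool_pos: [574.1, 160.3, 371.7]
eef_rot: [-0.471, 0.528, -0.528, 0.469]
contact_force: [0.8, -0.4, -0.9]
finger_gap: 31.3
```

Run:
```python
from h import *
r.snapshot('wrist')
im,o=shot('w5'); print(o['tool_pos'].round(1),R.from_quat(o['eef_rot']).as_matrix().round(3),o['finger_gap'],o['contact_force'])
K,T=cam('wrist',o); hsv=cv2.cvtColor(im,cv2.COLOR_BGR2HSV); h,s,v=cv2.split(hsv)
print(proj(K,T,[[621,160,43]]))
```

```text
[574.2 159.7 371.8] [[-0.111 -0.002  0.994]
 [-0.994 -0.001 -0.111]
 [ 0.001 -1.    -0.002]] 30.900545268685978 [ 0.49318282 -1.43640622 -0.00829957]
[[314.8711409  133.43726862]]
```

View pics/w5.png

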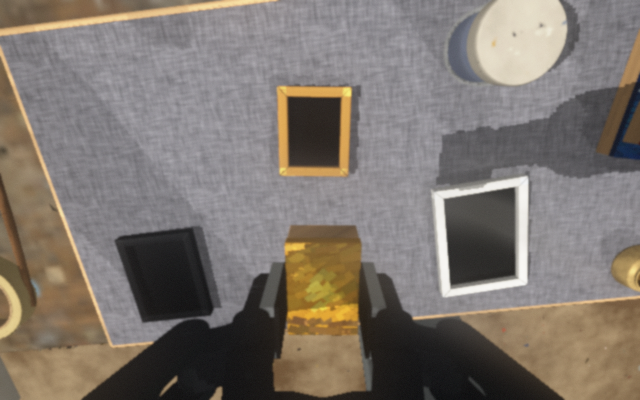

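```bash
cat >> h.py <<'E'
def big(m,win,K,T,z,outer=True):
    a,b,c,d=win; q=np.zeros_like(m,np.uint8); q[c:d,a:b]=m[c:d,a:b]
    n,l,st,_=cv2.connectedComponentsWithStats(q); i=1+st[1:,4].argmax()
    ys,xs=np.where(l==i); return [np.round(x,2).tolist() for x in rect(ray(K,T,np.c_[xs,ys],z))]
E
python3 - <<'E'
from h import *
im,o=load('w5'); K,T=cam('wrist',o); hsv=cv2.cvtColor(im,cv2.COLOR_BGR2HSV); h,s,v=cv2.split(hsv)
print('brass',big((h>12)&(h<30)&(s>110)&(v>90),(265,365,75,190),K,T,43))
print('brass inner(z36)',big(v<50,(275,355,85,180),K,T,43))
print('white',big((s<40)&(v>165),(425,540,165,305),K,T,43))
print('black',big((v<70),(110,215,220,330),K,T,43))
c=cv2.resize(im[215:345,270:375],None,fx=5,fy=5,interpolation=cv2.INTER_CUBIC); cv2.imwrite('pics/w5l.png',c)
c=cv2.resize(im[215:330,105:225],None,fx=5,fy=5,interpolation=cv2.INTER_CUBIC); c=np.clip(c.astype(float)*2,0,255).astype(np.uint8);cv2.imwrite('pics/w5b.png',c)
E
```

```text
brass [[621.88, 160.73], 59.87, 73.57, 82.98]
brass inner(z36) [[625.78, 160.58], 40.44, 46.83, 82.64]
white [[507.03, 18.04], 85.0, 113.09, -86.21]
black [[501.49, 317.46], 76.4, 95.01, -89.3]
```

View pics/w5l.png

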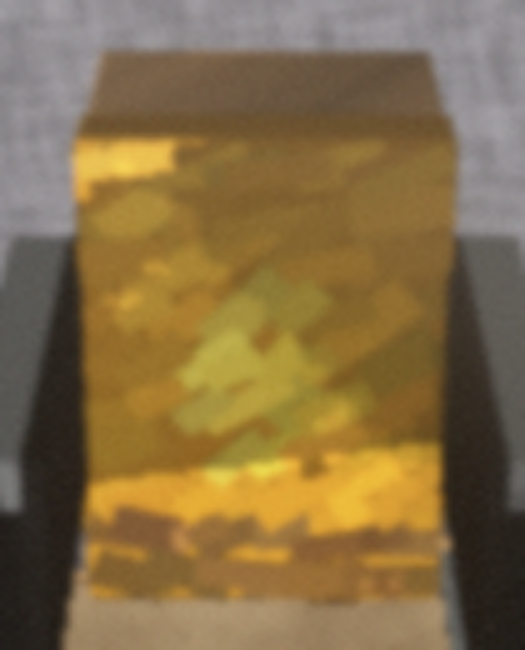

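View pics/w5b.png

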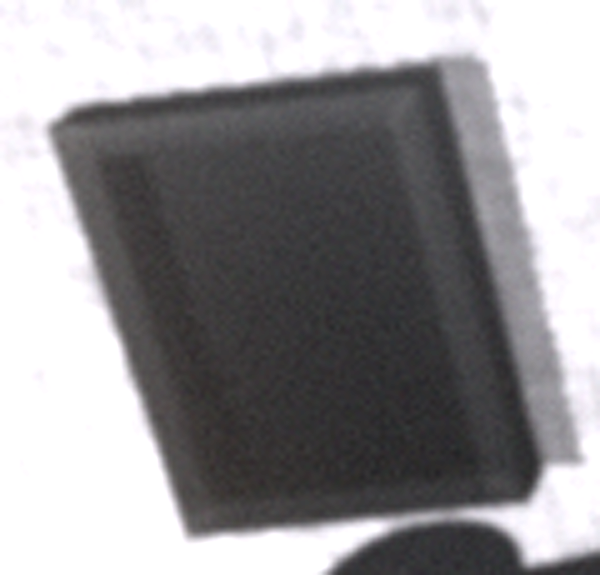

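Run:
```python
from h import *
im,o=load('w5'); K,T=cam('wrist',o)
c=np.array([(75,136),(457,136),(440,600),(86,600)])/5+[270,215]-.4
P=ray(K,T,c,o['tool_pos'][2]-163); print(P.round(1),rect(P)); 
c=np.array([(52,128),(405,90),(525,500),(190,533)])/5+[105,215]-.4
print('black',rect(ray(K,T,c,43)))
g=np.array([621.5,160.4])-o['tool_pos'][:2]; M=R.from_quat(o['eef_rot']).as_matrix()
print(M.T@np.r_[g,0], np.degrees(np.arctan2(M[1,2],M[0,2])))
```

```text
[[598.5 172.1 208.8]
 [595.  140.7 208.8]
 [548.9 145.7 208.8]
 [552.5 177.9 208.8]] (array([573.73028564, 159.20629883]), 32.3375358581543, 46.376495361328125, 83.59121704101562)
black (array([499.63397217, 320.85534668]), 68.90740966796875, 90.44743347167969, -89.4857439994812)
[-5.97162837 -0.07947634 46.88216227] -6.372834157816656
```

Request:
{"op": "step_arm", "data": {"linear": [[-0.0033,0,0.0237],[-0.0033,0,0.0237],[0,0.03,0],[0,0.045,0],[0,0.035,0],[0,0.018,0],[0,0,0],[0,0,0]], "delta_rot": [[0,0,0],[0,0.01,0],[0,0,0],[0,0,0],[0,0,0],[0,0,0],[0,0,0],[0,0,0]], "hand": [0,0,0,0,0,0,0,0]}}

```text
time: 6.38
tool_pos: [623.0, 160.1, 245.8]
eef_rot: [0.465, -0.532, 0.532, -0.466]
contact_force: [0.0, -0.6, -0.2]
finger_gap: 31.0
```

Run:
```python
from h import *
im,o=shot('w6'); print(o['tool_pos'].round(1),R.from_quat(o['eef_rot']).as_matrix().round(3),o['finger_gap'],o['contact_force'])
c=cv2.resize(im[150:360,220:420],None,fx=2.8,fy=2.8,interpolation=cv2.INTER_CUBIC); cv2.imwrite('pics/w6c.png',c)
```

```text
[623.  160.1 245.8] [[-0.133  0.001  0.991]
 [-0.991  0.    -0.133]
 [-0.001 -1.     0.001]] 31.0278982814653 [ 0.03866368 -0.62292877 -0.1968079 ]
```

View pics/w6c.png

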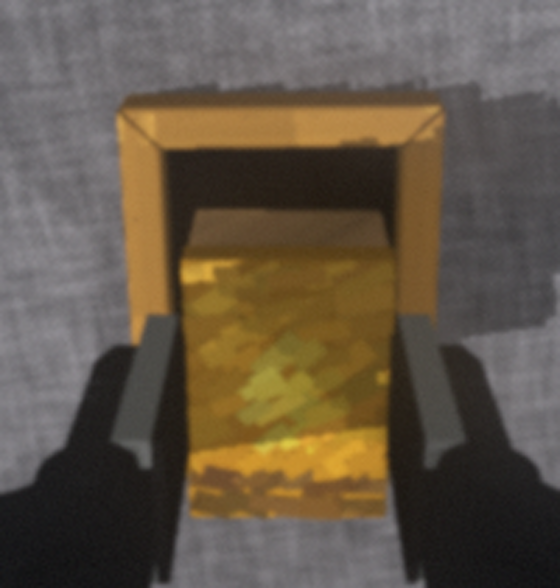

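Run:
```python
from h import *
im,o=load('w6'); K,T=cam('wrist',o); M=R.from_quat(o['eef_rot']).as_matrix()
f=lambda c,z:(ray(K,T,np.array(c)/2.8+[220,150]-.4,z)-o['tool_pos'])@M
a=f([(165,150),(397,150),(118,112),(443,108)],43); b=f([(195,209),(384,209)],o['tool_pos'][2]-185)
d=f([(182,258),(392,252),(386,515),(191,517)],o['tool_pos'][2]-163)
print(a.round(1)); print(b.round(1)); print(d.round(1))
```

```text
[[-22.3 202.8  26.7]
 [ 20.6 202.8  26.8]
 [-30.6 202.8  34. ]
 [ 28.7 202.8  34.8]]
[[-15.3 185.   22. ]
 [ 16.7 185.   22.1]]
[[-15.3 163.   23. ]
 [ 15.8 163.   24. ]
 [ 16.4 163.  -22.7]
 [-15.4 163.  -23.1]]
```

Request:
{"op": "step_arm", "data": {"linear": [[-0.001,0,-0.002],[0,0.012,0],[0,0.008,0],[0,0.002,0],[0,0.001,0],[0,0,0]], "delta_rot": [[0,0,0],[0,0,0],[0,0,0],[0,0,0],[0,0,0],[0,0,0]], "hand": [0,0,0,0,0,0]}}

```text
time: 7.18
tool_pos: [620.7, 161.2, 221.6]
eef_rot: [0.466, -0.532, 0.532, -0.466]
contact_force: [0.4, 0.1, -0.4]
finger_gap: 31.2
```

Run:
```python
from h import *
im,o=shot('w7'); print(o['tool_pos'].round(1),R.from_quat(o['eef_rot']).as_matrix().round(3)[:,1],o['finger_gap'],o['contact_force'])
c=cv2.resize(im[150:360,220:420],None,fx=2.8,fy=2.8,interpolation=cv2.INTER_CUBIC); cv2.imwrite('pics/w7c.png',c)
```

```text
[620.7 161.2 221.6] [-0. -0. -1.] 31.222745317620202 [ 0.44719247  0.06520143 -0.43989189]
```

View pics/w7c.png

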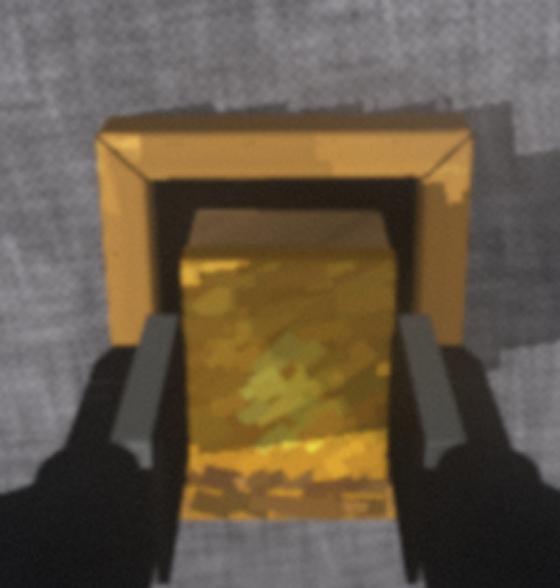

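```bash
cat > chk.py <<'E'
from h import *
im,o=load('w7'); K,T=cam('wrist',o); M=R.from_quat(o['eef_rot']).as_matrix()
f=lambda c,z:(ray(K,T,np.array(c)/2.8+[220,150]-.4,z)-o['tool_pos'])@M
a=f([(150,181),(418,180),(97,132),(472,130)],43); b=f([(193,209),(385,209)],o['tool_pos'][2]-185)
d=f([(182,256),(396,252),(395,517),(186,519)],o['tool_pos'][2]-163)
print(a.round(1)); print(b.round(1)); print(d.round(1))
E
python3 chk.py
```

```text
[[-21.8 178.6  29.4]
 [ 21.3 178.6  29.6]
 [-29.8 178.6  37.7]
 [ 29.5 178.6  38. ]]
[[-15.7 185.   22.1]
 [ 16.9 185.   22.1]]
[[-15.2 163.   23.3]
 [ 16.3 163.   24. ]
 [ 17.9 163.  -23.2]
 [-16.2 163.  -23.6]]
```

Request:
{"op": "step_arm", "data": {"linear": [[0,0.0005,0],[0,0.0005,0],[0,0,0]], "delta_rot": [[0,0,0],[0,0,0],[0,0,0]], "hand": [0,0,0]}}

```text
time: 7.6
tool_pos: [620.7, 161.3, 221.0]
eef_rot: [0.466, -0.532, 0.532, -0.466]
contact_force: [-1.0, -0.6, 2.0]
finger_gap: 31.3
```

Request:
{"op": "step_arm", "data": {"linear": [[0,0.0006,0],[0,0,0]], "delta_rot": [[0,0,0],[0,0,0]], "hand": [0,0]}}

```text
time: 7.85
tool_pos: [620.7, 161.3, 220.9]
eef_rot: [0.466, -0.532, 0.532, -0.466]
contact_force: [-3.1, -0.2, 10.5]
finger_gap: 31.2
```

Request:
{"op": "step_arm", "data": {"linear": [[0,-0.0004,0],[0,0,0],[0,0,0],[0,-0.01,0],[0,-0.04,0],[0,-0.05,0],[0,0,0]], "delta_rot": [[0,0,0],[0,0,0],[0,0,0],[0,0,0],[0,0,0],[0,0,0],[0,0,0]], "hand": [0,45,55,55,55,55,55]}}

```text
time: 8.72
tool_pos: [621.7, 161.3, 324.9]
eef_rot: [0.463, -0.531, 0.533, -0.468]
contact_force: [0.4, 0.5, -0.6]
finger_gap: 46.8
```

Run:
```python
from h import *
im,o=shot('w8'); print(o['tool_pos'].round(1),R.from_quat(o['eef_rot']).as_matrix().round(3),o['finger_gap'],o['contact_force'])
```

```text
[621.7 161.3 324.9] [[-0.132  0.007  0.991]
 [-0.991  0.002 -0.132]
 [-0.003 -1.     0.006]] 46.84124115352591 [ 0.39725417  0.47409174 -0.58924435]
```

View pics/w8.png

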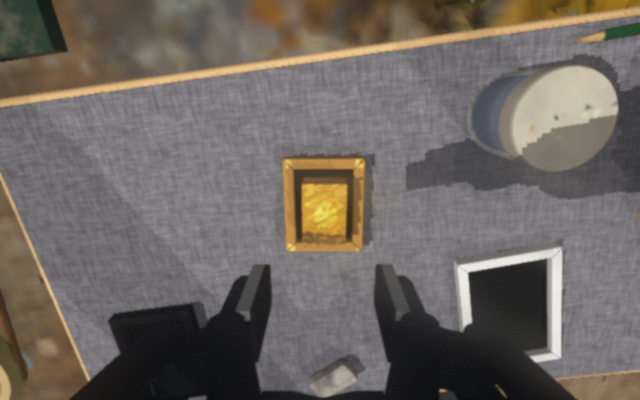

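Request:
{"op": "step_arm", "data": {"linear": [[0.049,-0.016,-0.0137],[0.049,-0.016,-0.0137],[0.049,-0.016,-0.0137],[0.046,0,0.019],[0.046,0,0.019],[0.046,0,0.019],[0,0,0],[0,0,0]], "delta_rot": [[0,0,0],[0,0,0],[0,0,0],[0,0,0],[0,0,0],[0,0,0],[0,0.122,0],[0,0.122,0]], "hand": [70,70,70,70,70,70,70,70]}}

```text
time: 9.78
tool_pos: [598.5, -124.5, 367.2]
eef_rot: [-0.397, 0.586, -0.585, 0.395]
contact_force: [0.1, 1.5, -0.4]
finger_gap: 60.3
```

Run:
```python
from h import *
r.snapshot('wrist')
im,o=shot('w9'); print(o['tool_pos'].round(1),R.from_quat(o['eef_rot']).as_matrix().round(3),o['finger_gap'],o['contact_force'])
K,T=cam('wrist',o); print(proj(K,T,[[623.6,-125.5,98]]))
c=cv2.resize(im[100:260,260:400],None,fx=4,fy=4,interpolation=cv2.INTER_CUBIC); cv2.imwrite('pics/w9c.png',c)
```

```text
[ 598.5 -123.7  367.2] [[-0.377 -0.002  0.926]
 [-0.926  0.    -0.377]
 [ 0.    -1.    -0.002]] 59.494241514680674 [-0.36567988  0.3319261   0.67455107]
[[310.47211143 176.80970385]]
```

View pics/w9c.png

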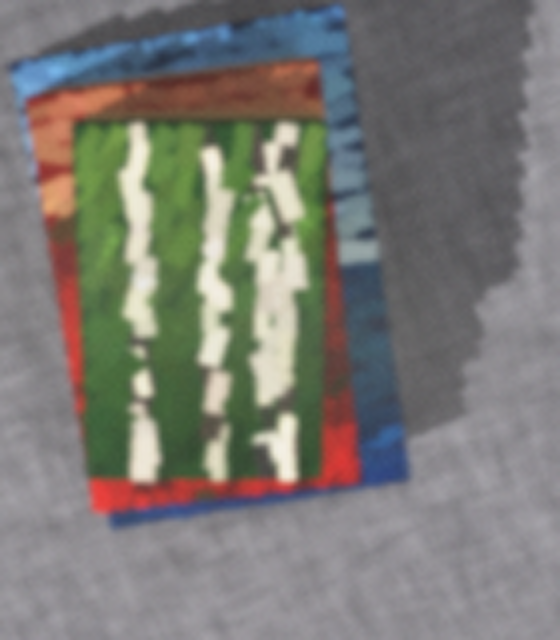

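Run:
```python
from h import *
im,o=load('w9'); K,T=cam('wrist',o); M=R.from_quat(o['eef_rot']).as_matrix()
f=lambda c,z:ray(K,T,np.array(c)/4+[260,100]-.4,z)
for n,c,z in [('birch',[(74,122),(328,120),(322,480),(89,482)],98),('poppy',[(27,98),(322,60),(360,484),(95,515)],76),('sea',[(10,64),(343,5),(408,482),(113,528)],54)]:
    P=f(c,z); q=rect(P); print(n,q)
    print(' tool delta',M.T@np.r_[q[0]-o['tool_pos'][:2],0], 'long yaw',q[3]-90,'tool z yaw',np.degrees(np.arctan2(M[1,2],M[0,2])))
```

```text
birch (array([ 623.62121582, -125.48858643]), 42.466522216796875, 64.7147216796875, 67.95990753173828)
 tool delta [-7.84626334 -0.05415456 23.88912817] long yaw -22.04009246826172 tool z yaw -22.14994035624049
poppy (array([ 620.52703857, -123.23950958]), 53.87574768066406, 82.82414245605469, 74.43522644042969)
 tool delta [-8.76275955 -0.04667343 20.17533521] long yaw -15.564773559570312 tool z yaw -22.14994035624049
sea (array([ 617.72302246, -125.29975891]), 65.7645492553711, 99.8095703125, 77.54077911376953)
 tool delta [-5.79735491 -0.04150775 18.35503791] long yaw -12.459220886230469 tool z yaw -22.14994035624049
```

Request:
{"op": "step_arm", "data": {"linear": [[-0.0078,0,0.0239],[0,0.035,0],[0,0.04,0],[0,0.023,0],[0,0.01,0],[0,0,0],[0,0,0],[0,0,0]], "delta_rot": [[0,0,0],[0,0,0],[0,0,0],[0,0,0],[0,0,0],[0,0,0],[0,0,0],[0,0,0]], "hand": [70,70,70,70,70,60,30,0]}}

```text
time: 10.88
tool_pos: [624.2, -124.9, 261.5]
eef_rot: [0.397, -0.584, 0.585, -0.398]
contact_force: [-0.1, -0.2, 0.1]
finger_gap: 42.0
```

Request:
{"op": "step_arm", "data": {"linear": [[0,0,0],[0,0,0]], "delta_rot": [[0,0,0],[0,0,0]], "hand": [0,0]}}

```text
time: 11.12
tool_pos: [624.1, -124.9, 261.1]
eef_rot: [0.397, -0.584, 0.585, -0.398]
contact_force: [-1.1, 1.4, 6.1]
finger_gap: 42.5
```

Request:
{"op": "step_arm", "data": {"linear": [[0,-0.015,0],[0,-0.035,0],[0,-0.04,0],[-0.025,0,-0.032],[-0.039,0,-0.05],[-0.0386,0,-0.0505],[0,0,0]], "delta_rot": [[0,0,0],[0,0,0],[0,0,0],[0,0,0],[0,0,0],[0,0,0],[0,0,0]], "hand": [0,0,0,0,0,0,0]}}

```text
time: 12.0
tool_pos: [537.3, 21.9, 351.2]
eef_rot: [-0.4, 0.584, -0.582, 0.4]
contact_force: [0.7, -0.9, -0.4]
finger_gap: 42.1
```

Request:
{"op": "step_arm", "data": {"linear": [[-0.0492,0,-0.0373],[-0.0492,0,-0.0373],[-0.0492,0,-0.0373],[-0.0492,0,-0.0373],[-0.0492,0,-0.0373],[0,0,0],[0,0,0],[0,0,0]], "delta_rot": [[0,0,0],[0,0,0],[0,0,0],[0,0,0],[0,0,0],[0,-0.131,0],[0,-0.131,0],[0,-0.131,0]], "hand": [0,0,0,0,0,0,0,0]}}

```text
time: 13.0
tool_pos: [457.1, 314.6, 351.0]
eef_rot: [-0.505, 0.495, -0.495, 0.505]
contact_force: [-0.2, -0.9, -0.2]
finger_gap: 42.0
```

Run:
```python
from h import *
r.snapshot('wrist')
im,o=shot('w10'); print(o['tool_pos'].round(1),R.from_quat(o['eef_rot']).as_matrix().round(3),o['finger_gap'],o['contact_force'])
c=cv2.resize(im[60:360,180:460],None,fx=2,fy=2,interpolation=cv2.INTER_CUBIC); c=np.clip(c.astype(float)*1.7,0,255).astype(np.uint8); cv2.imwrite('pics/w10c.png',c)
```

```text
[457.2 314.4 351.1] [[ 0.026  0.001  1.   ]
 [-1.    -0.     0.026]
 [ 0.    -1.     0.001]] 42.287225665150075 [ 0.166954   -0.32198049 -0.80007692]
```

View pics/w10c.png

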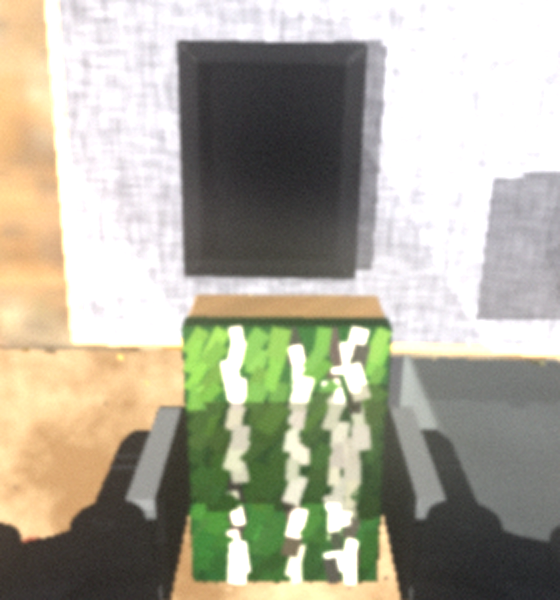

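Run:
```python
from h import *
im,o=load('w10'); K,T=cam('wrist',o); M=R.from_quat(o['eef_rot']).as_matrix()
f=lambda c,z:ray(K,T,np.array(c)/2+[180,60]-.3,z)
hsv=cv2.cvtColor(im,cv2.COLOR_BGR2HSV);v=hsv[...,2]
for th in (40,50,60,65): print(th,big(v<th,(260,375,70,203),K,T,43))
P=f([(180,43),(366,43),(356,273),(186,275)],43); q=rect(P); print(P[:,:2].round(1).tolist(),q)
P=f([(182,322),(391,320),(380,582),(191,582)],o['tool_pos'][2]-163); p=rect(P); print(P[:,:2].round(1).tolist(),p)
```

```text
40 [[505.89, 320.05], 59.78, 65.51, 88.34]
50 [[500.19, 320.35], 68.56, 88.92, -88.23]
60 [[499.98, 320.4], 69.9, 90.4, -88.86]
65 [[499.69, 320.36], 70.26, 90.85, -89.25]
[[544.2, 355.5], [546.1, 286.2], [456.5, 284.6], [453.8, 354.9]] (array([499.94070435, 320.55316162]), 70.34854125976562, 91.06319427490234, -88.99769377708435)
[[489.1, 335.7], [490.6, 293.4], [425.6, 291.1], [424.4, 335.0]] (array([457.30535889, 314.19390869]), 43.923797607421875, 65.10350799560547, -87.94449067115784)
```

Request:
{"op": "step_arm", "data": {"linear": [[-0.0025,0,0.0213],[-0.0026,0,0.0214],[0,0.03,0],[0,0.04,0],[0,0.025,0],[0,0.01,0],[0,0,0]], "delta_rot": [[0,0,0],[0,0.012,0],[0,0,0],[0,0,0],[0,0,0],[0,0,0],[0,0,0]], "hand": [0,0,0,0,0,0,0]}}

```text
time: 13.98
tool_pos: [499.3, 320.5, 245.4]
eef_rot: [0.501, -0.499, 0.499, -0.501]
contact_force: [1.0, -0.5, -0.6]
finger_gap: 42.0
```

Run:
```python
from h import *
im,o=shot('w11'); print(o['tool_pos'].round(1),R.from_quat(o['eef_rot']).as_matrix().round(3),o['finger_gap'],o['contact_force'])
c=cv2.resize(im[150:360,200:440],None,fx=2.8,fy=2.8,interpolation=cv2.INTER_CUBIC); c=np.clip(c.astype(float)*1.7,0,255).astype(np.uint8); cv2.imwrite('pics/w11c.png',c)
```

```text
[499.3 320.5 245.4] [[ 0.003 -0.     1.   ]
 [-1.    -0.001  0.003]
 [ 0.001 -1.    -0.   ]] 41.95130831586203 [ 0.99340253 -0.54502456 -0.58826378]
```

View pics/w11c.png

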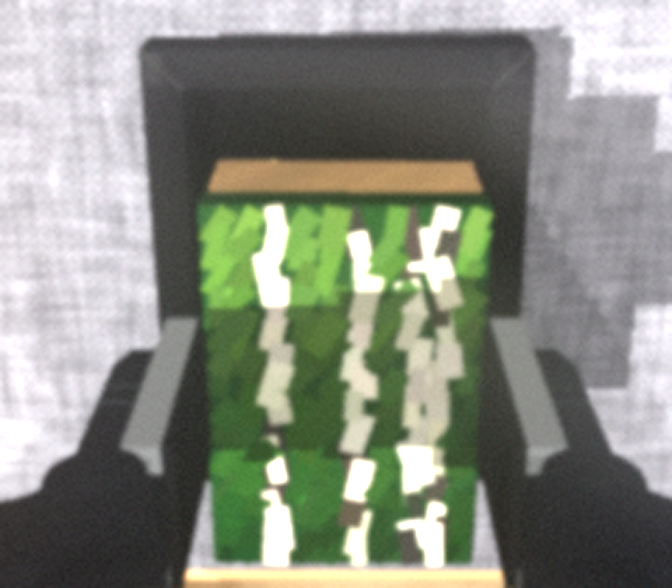

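Run:
```python
from h import *
im,o=load('w11'); K,T=cam('wrist',o); M=R.from_quat(o['eef_rot']).as_matrix()
f=lambda c,z:(ray(K,T,np.array(c)/2.8+[200,150]-.4,z)-o['tool_pos'])@M
print(f([(143,52),(532,50)],43).round(1),f([(185,92),(498,90)],43).round(1)); print(f([(210,192),(483,192)],o['tool_pos'][2]-185).round(1),f([(215,160),(473,160)],o['tool_pos'][2]-185).round(1)); 
d=f([(199,203),(494,203),(474,565),(212,562)],o['tool_pos'][2]-163)
print(d.round(1))
```

```text
[[-35.4 202.4  45.2]
 [ 34.  202.4  45.6]] [[-28.3 202.4  37.8]
 [ 28.3 202.4  38.2]]
[[-22.1 185.   25.1]
 [ 23.8 185.   25.1]] [[-21.  185.   30.8]
 [ 21.9 185.   30.8]]
[[-20.6 163.   31.7]
 [ 22.2 163.   31.7]
 [ 22.1 163.  -32.8]
 [-21.5 163.  -32.2]]
```

Request:
{"op": "step_arm", "data": {"linear": [[-0.0006,0.008,0],[0,0.01,0],[0,0.004,0],[0,0.001,0],[0,0.0005,0],[0,0,0]], "delta_rot": [[0,0,0],[0,0,0],[0,0,0],[0,0,0],[0,0,0],[0,0,0]], "hand": [0,0,0,0,0,0]}}

```text
time: 14.78
tool_pos: [499.0, 321.3, 222.1]
eef_rot: [-0.501, 0.499, -0.499, 0.501]
contact_force: [0.4, 0.0, -0.6]
finger_gap: 42.2
```

Request:
{"op": "step_arm", "data": {"linear": [[0,0.0006,0],[0,0.0005,0],[0,0,0]], "delta_rot": [[0,0,0],[0,0,0],[0,0,0]], "hand": [0,0,0]}}

```text
time: 15.15
tool_pos: [499.0, 321.3, 221.1]
eef_rot: [-0.501, 0.499, -0.499, 0.501]
contact_force: [-0.1, 0.3, 3.3]
finger_gap: 42.1
```

Request:
{"op": "step_arm", "data": {"linear": [[0,0,0],[0,0,0],[0,-0.01,0],[0,-0.04,0],[0,-0.05,0],[0,-0.04,0],[0,0,0]], "delta_rot": [[0,0,0],[0,0,0],[0,0,0],[0,0,0],[0,0,0],[0,0,0],[0,0,0]], "hand": [55,65,65,65,65,80,80]}}

```text
time: 16.02
tool_pos: [499.5, 321.5, 364.7]
eef_rot: [-0.499, 0.499, -0.499, 0.503]
contact_force: [-0.2, -0.2, 0.6]
finger_gap: 68.7
```

Run:
```python
from h import *
im,o=shot('w12'); print(o['tool_pos'].round(1),R.from_quat(o['eef_rot']).as_matrix().round(3),o['finger_gap'],o['contact_force'])
```

```text
[499.5 321.5 364.7] [[ 0.005  0.005  1.   ]
 [-1.     0.004  0.004]
 [-0.004 -1.     0.005]] 68.667028035546 [-0.15903275 -0.1619168   0.57319942]
```

View pics/w12.png

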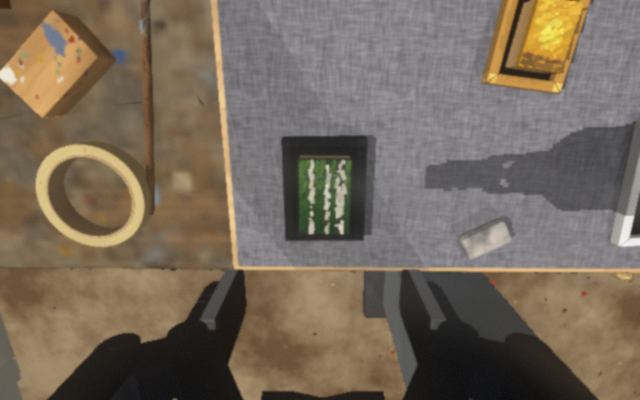

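Request:
{"op": "step_arm", "data": {"linear": [[0.045,0,0.006],[0.06,0,0.008],[0.06,0,0.008],[0.06,0,0.008],[0.06,0,0.008],[0.055,0,0.02],[0.055,0,0.02],[0.05,0,0.018]], "delta_rot": [[0,0,0],[0,0,0],[0,0,0],[0,0,0],[0,0,0],[0,0,0],[0,0,0],[0,0,0]], "hand": [85,85,85,85,85,85,85,85]}}

```text
time: 17.08
tool_pos: [597.2, -125.4, 359.7]
eef_rot: [0.501, -0.499, 0.498, -0.501]
contact_force: [-0.3, 0.2, 0.4]
finger_gap: 72.9
```

Request:
{"op": "step_arm", "data": {"linear": [[0,0,0],[0,0,0],[0,0,0]], "delta_rot": [[0,0.135,0],[0,0.135,0],[0,0,0]], "hand": [85,85,85]}}

```text
time: 17.45
tool_pos: [596.8, -123.1, 359.7]
eef_rot: [-0.43, 0.562, -0.561, 0.429]
contact_force: [-0.4, 0.2, 0.8]
finger_gap: 72.6
```

Run:
```python
from h import *
im,o=shot('w13'); print(o['tool_pos'].round(1),R.from_quat(o['eef_rot']).as_matrix().round(3),o['finger_gap'],o['contact_force'])
c=cv2.resize(im[90:250,260:400],None,fx=4,fy=4,interpolation=cv2.INTER_CUBIC); cv2.imwrite('pics/w13c.png',c)
```

```text
[ 596.8 -123.1  359.7] [[-0.261 -0.002  0.965]
 [-0.965 -0.    -0.261]
 [ 0.001 -1.    -0.002]] 72.64798854657948 [-0.3715121   0.17393588  0.7570136 ]
```

View pics/w13c.png

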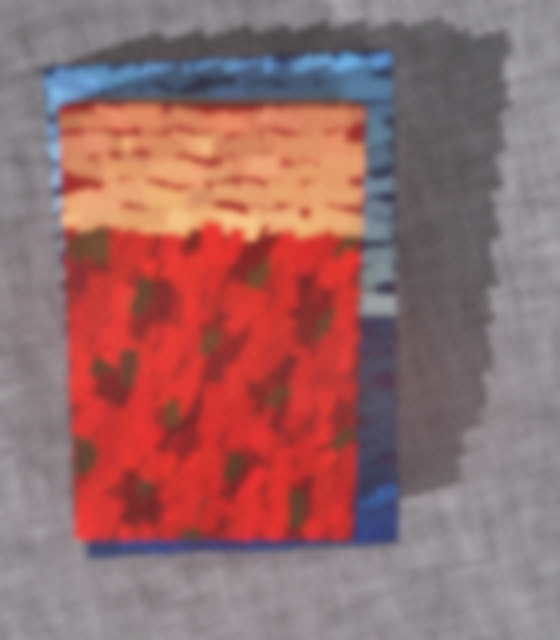

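Run:
```python
from h import *
im,o=load('w13'); K,T=cam('wrist',o); M=R.from_quat(o['eef_rot']).as_matrix()
f=lambda c,z:ray(K,T,np.array(c)/4+[260,90]-.4,z)
for n,c,z in [('poppy',[(60,107),(366,102),(356,542),(76,542)],76),('sea',[(45,70),(393,53),(397,541),(88,557)],54)]:
    P=f(c,z); q=rect(P); print(n,q)
    print(' tool delta',M.T@np.r_[q[0]-o['tool_pos'][:2],0], 'long yaw',q[3]-90,'tool z yaw',np.degrees(np.arctan2(M[1,2],M[0,2])))
```

```text
poppy (array([ 620.71533203, -123.02751923]), 54.345298767089844, 82.83444213867188, 75.06123352050781)
 tool delta [-6.36014466 -0.05351749 23.05383701] long yaw -14.938766479492188 tool z yaw -15.147051979563606
sea (array([ 617.6315918 , -125.34192657]), 65.65744018554688, 99.5619888305664, 77.40150451660156)
 tool delta [-3.32037458 -0.04646618 20.68198471] long yaw -12.598495483398438 tool z yaw -15.147051979563606
```

Request:
{"op": "step_arm", "data": {"linear": [[-0.0064,0,0.0231],[0,0.035,0],[0,0.045,0],[0,0.03,0],[0,0.016,0],[0,0,0],[0,0,0],[0,0,0]], "delta_rot": [[0,0,0],[0,0,0],[0,0,0],[0,0,0],[0,0,0],[0,0,0],[0,0,0],[0,0,0]], "hand": [85,85,85,85,85,75,50,0]}}

```text
time: 18.5
tool_pos: [621.4, -123.2, 236.1]
eef_rot: [0.429, -0.561, 0.562, -0.43]
contact_force: [-0.4, 0.6, 0.3]
finger_gap: 53.4
```

Request:
{"op": "step_arm", "data": {"linear": [[0,0,0],[0,0,0]], "delta_rot": [[0,0,0],[0,0,0]], "hand": [0,0]}}

```text
time: 18.75
tool_pos: [621.3, -123.1, 235.7]
eef_rot: [0.429, -0.561, 0.562, -0.43]
contact_force: [-1.5, 0.7, 6.6]
finger_gap: 53.3
```

Request:
{"op": "step_arm", "data": {"linear": [[0,-0.015,0],[0,-0.035,0],[0,-0.045,0],[-0.018,0,-0.037],[-0.025,0,-0.052],[-0.025,0,-0.052],[-0.025,0,-0.051],[0,0,0]], "delta_rot": [[0,0,0],[0,0,0],[0,0,0],[0,0,0],[0,0,0],[0,0,0],[0,0,0],[0,0,0]], "hand": [0,0,0,0,0,0,0,0]}}

```text
time: 19.75
tool_pos: [457.3, 19.2, 330.6]
eef_rot: [-0.431, 0.561, -0.56, 0.43]
contact_force: [1.6, -0.2, -0.9]
finger_gap: 53.3
```

Request:
{"op": "step_arm", "data": {"linear": [[0,0,0],[0,0,0],[0,0,0]], "delta_rot": [[0,-0.165,0],[0,-0.165,0],[0,0,0]], "hand": [0,0,0]}}

```text
time: 20.12
tool_pos: [460.7, 16.3, 330.4]
eef_rot: [-0.515, 0.484, -0.484, 0.516]
contact_force: [0.5, 0.7, -1.4]
finger_gap: 53.3
```

Run:
```python
from h import *
im,o=shot('w14'); print(o['tool_pos'].round(1),R.from_quat(o['eef_rot']).as_matrix().round(3),o['finger_gap'],o['contact_force'])
K,T=cam('wrist',o)
hsv=cv2.cvtColor(im,cv2.COLOR_BGR2HSV);h,s,v=cv2.split(hsv)
for th in (150,165): print('white',big((s<40)&(v>th),(240,400,20,230),K,T,43))
c=cv2.resize(im[30:370,180:460],None,fx=1.75,fy=1.75,interpolation=cv2.INTER_CUBIC);cv2.imwrite('pics/w14c.png',c)
```

```text
[460.7  16.3 330.4] [[ 0.063  0.001  0.998]
 [-0.998  0.     0.063]
 [-0.    -1.     0.001]] 53.34171615469326 [ 0.54958291  0.73247824 -1.393193  ]
white [[503.17, 27.03], 106.38, 136.42, -89.43]
white [[516.03, 17.91], 82.85, 92.93, -86.12]
```

View pics/w14c.png

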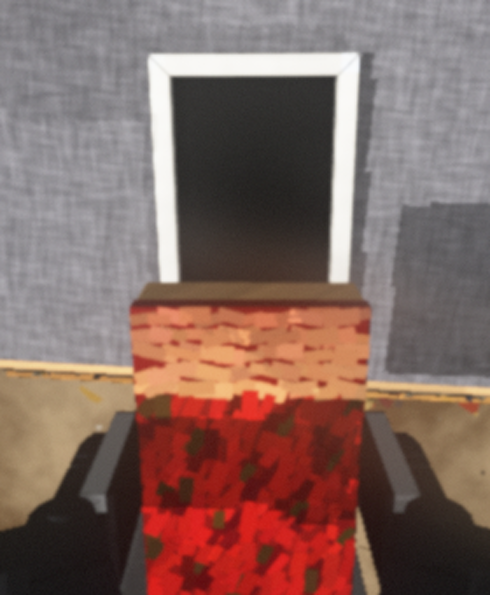

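Run:
```python
from h import *
im,o=load('w14'); K,T=cam('wrist',o); M=R.from_quat(o['eef_rot']).as_matrix()
f=lambda c,z:(ray(K,T,np.array(c)/1.75+[180,30]-.2,z)-o['tool_pos'])@M
print(f([(131,304),(371,304)],o['tool_pos'][2]-159.7).round(1)); print(f([(149,57),(359,54)],43).round(1))
```

```text
[[-26.  159.8  40.6]
 [ 27.4 159.7  40.7]]
[[-38.6 287.5  99.4]
 [ 42.8 287.5 100.6]]
```

Request:
{"op": "step_arm", "data": {"linear": [[0.001,0,0.023],[0,0,0.023],[0,0.025,0],[0,0.035,0],[0,0.02,0],[0,0.007,0],[0,0,0]], "delta_rot": [[0,0,0],[0,0,0],[0,0,0],[0,0,0],[0,0,0],[0,0,0],[0,0,0]], "hand": [0,0,0,0,0,0,0]}}

```text
time: 21.05
tool_pos: [506.3, 18.8, 242.9]
eef_rot: [0.516, -0.484, 0.484, -0.515]
contact_force: [-0.9, -0.4, -0.8]
finger_gap: 53.0
```

Run:
```python
from h import *
im,o=shot('w15'); print(o['tool_pos'].round(1),R.from_quat(o['eef_rot']).as_matrix().round(3),o['finger_gap'],o['contact_force'])
c=cv2.resize(im[120:360,190:450],None,fx=2.4,fy=2.4,interpolation=cv2.INTER_CUBIC); cv2.imwrite('pics/w15c.png',c)
```

```text
[506.3  18.8 242.9] [[ 0.063 -0.     0.998]
 [-0.998 -0.     0.063]
 [ 0.    -1.    -0.   ]] 53.00942239649485 [-0.89265648 -0.39655605 -0.76916161]
```

View pics/w15c.png

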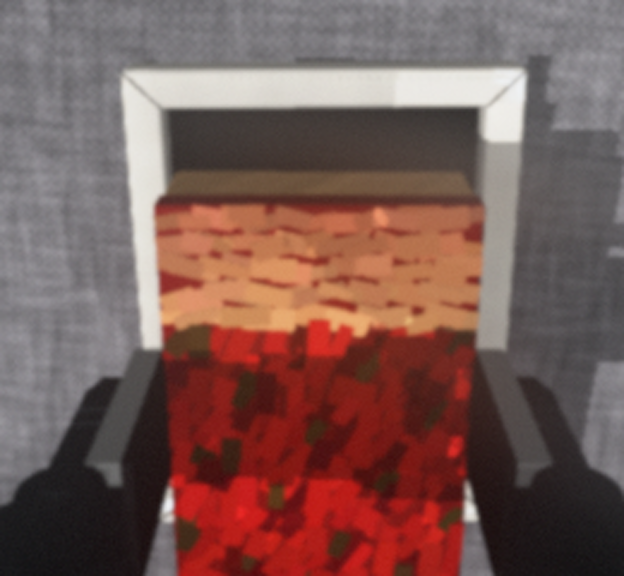

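Run:
```python
from h import *
im,o=load('w15'); K,T=cam('wrist',o); M=R.from_quat(o['eef_rot']).as_matrix(); t=o['tool_pos'][2]
f=lambda c,z:(ray(K,T,np.array(c)/2.4+[190,120]-.3,z)-o['tool_pos'])@M
print(f([(122,72),(526,70)],43).round(1),f([(165,108),(483,108)],43).round(1)); print(f([(171,173),(462,173)],t-181.7).round(1),f([(155,202),(485,202)],t-159.7).round(1))
```

```text
[[-39.2 199.8  54.8]
 [ 42.2 199.8  55.3]] [[-31.  199.8  47.5]
 [ 34.  199.8  47.5]]
[[-27.2 181.7  39. ]
 [ 27.3 181.7  39. ]] [[-26.1 159.7  40.5]
 [ 27.4 159.7  40.5]]
```

Request:
{"op": "step_arm", "data": {"linear": [[0.0011,0,0.0012],[0,0.01,0],[0,0.01,0],[0,0.003,0],[0,0.001,0],[0,0.0005,0],[0,0,0]], "delta_rot": [[0,0,0],[0,0,0],[0,0,0],[0,0,0],[0,0,0],[0,0,0],[0,0,0]], "hand": [0,0,0,0,0,0,0]}}

```text
time: 21.98
tool_pos: [507.4, 17.9, 218.5]
eef_rot: [-0.516, 0.483, -0.484, 0.516]
contact_force: [-0.1, 0.1, 0.3]
finger_gap: 53.2
```

Request:
{"op": "step_arm", "data": {"linear": [[0,0.0005,0],[0,0.0004,0],[0,0,0]], "delta_rot": [[0,0,0],[0,0,0],[0,0,0]], "hand": [0,0,0]}}

```text
time: 22.35
tool_pos: [507.4, 17.9, 217.7]
eef_rot: [-0.516, 0.483, -0.484, 0.516]
contact_force: [-0.7, 0.3, 2.9]
finger_gap: 53.0
```

Request:
{"op": "step_arm", "data": {"linear": [[0,0,0],[0,0,0],[0,-0.01,0],[0,-0.04,0],[0,-0.05,0],[0,-0.04,0],[0,0,0]], "delta_rot": [[0,0,0],[0,0,0],[0,0,0],[0,0,0],[0,0,0],[0,0,0],[0,0,0]], "hand": [70,85,85,100,100,100,100]}}

```text
time: 23.22
tool_pos: [507.8, 17.8, 360.8]
eef_rot: [-0.514, 0.482, -0.485, 0.518]
contact_force: [-0.5, 0.3, -0.6]
finger_gap: 85.5
```

Run:
```python
from h import *
im,o=shot('w16'); print(o['tool_pos'].round(1),R.from_quat(o['eef_rot']).as_matrix().round(3),o['finger_gap'],o['contact_force'])
```

```text
[507.8  17.8 360.8] [[ 0.065  0.006  0.998]
 [-0.998  0.001  0.065]
 [-0.    -1.     0.006]] 85.45813813140812 [-0.4507443   0.30921302 -0.57263703]
```

View pics/w16.png

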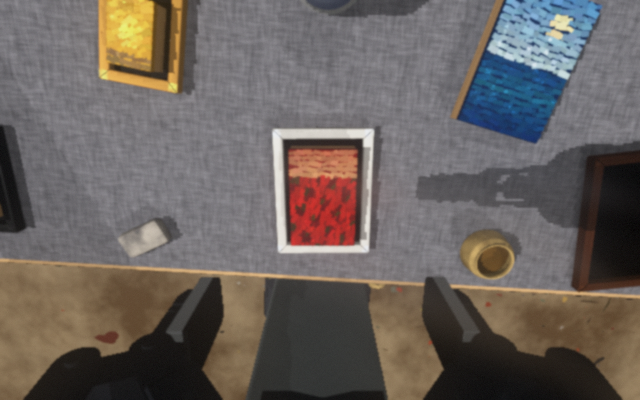

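Request:
{"op": "step_arm", "data": {"linear": [[0.0473,0,0.0243],[0.0473,0,0.0243],[0.0473,0,0.0243],[0,0,0],[0,0,0],[0,0,0]], "delta_rot": [[0,0,0],[0,0,0],[0,0,0],[0,0.142,0],[0,0.142,0],[0,0,0]], "hand": [100,100,100,100,100,100]}}

```text
time: 24.02
tool_pos: [589.0, -118.8, 356.0]
eef_rot: [-0.443, 0.552, -0.551, 0.442]
contact_force: [-0.3, 0.6, -0.6]
finger_gap: 85.5
```

Run:
```python
from h import *
im,o=shot('w17'); print(o['tool_pos'].round(1),R.from_quat(o['eef_rot']).as_matrix().round(3),o['finger_gap'],o['contact_force'])
c=cv2.resize(im[80:240,250:400],None,fx=4,fy=4,interpolation=cv2.INTER_CUBIC); cv2.imwrite('pics/w17c.png',c[:600])
```

```text
[ 589.  -118.8  356. ] [[-0.216 -0.003  0.976]
 [-0.976 -0.    -0.216]
 [ 0.001 -1.    -0.003]] 85.5123166750087 [-0.31844743  0.56102368 -0.58170118]
```

View pics/w17c.png

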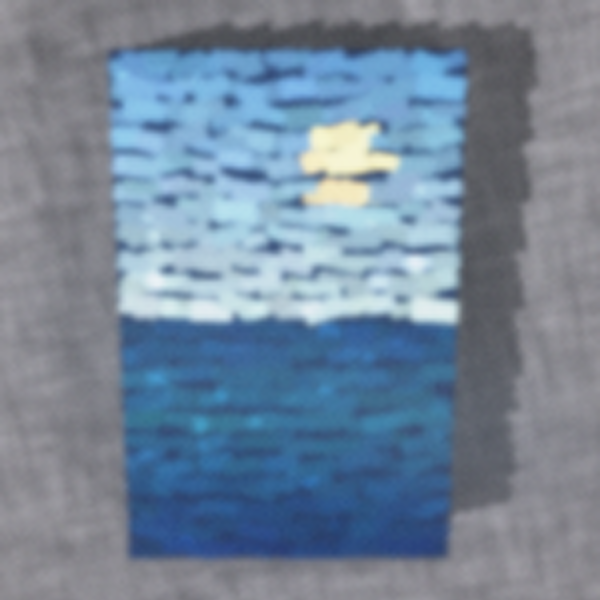

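Run:
```python
from h import *
im,o=load('w17'); K,T=cam('wrist',o); M=R.from_quat(o['eef_rot']).as_matrix()
f=lambda c,z:ray(K,T,np.array(c)/4+[250,80]-.4,z)
P=f([(110,52),(467,50),(447,557),(130,557)],54); q=rect(P); print(q)
print(' tool delta',M.T@np.r_[q[0]-o['tool_pos'][:2],0], 'long yaw',q[3]-90,'tool z yaw',np.degrees(np.arctan2(M[1,2],M[0,2])))
```

```text
(array([ 617.94146729, -125.32283783]), 65.6272964477539, 99.67252349853516, 77.50569152832031)
 tool delta [ 0.1021227  -0.07424937 29.64308392] long yaw -12.494308471679688 tool z yaw -12.502552981983593
```

Request:
{"op": "step_arm", "data": {"linear": [[0,0,0.0297],[0,0.035,0],[0,0.05,0],[0,0.035,0],[0,0.02,0],[0,0.008,0],[0,0,0],[0,0,0]], "delta_rot": [[0,0,0],[0,0,0],[0,0,0],[0,0,0],[0,0,0],[0,0,0],[0,0,0],[0,0,0]], "hand": [100,100,100,100,100,100,90,80], "squeeze": 35}}

```text
time: 25.08
tool_pos: [618.7, -125.6, 210.7]
eef_rot: [0.442, -0.551, 0.552, -0.443]
contact_force: [-0.2, 0.4, 0.2]
finger_gap: 68.3
```

Request:
{"op": "step_arm", "data": {"linear": [[0,0,0],[0,0,0],[0,0,0],[0,0,0]], "delta_rot": [[0,0,0],[0,0,0],[0,0,0],[0,0,0]], "hand": [50,0,0,0]}}

```text
time: 25.58
tool_pos: [618.7, -125.5, 211.0]
eef_rot: [0.442, -0.551, 0.552, -0.443]
contact_force: [-1.5, -0.5, 6.8]
finger_gap: 64.9
```

Request:
{"op": "step_arm", "data": {"linear": [[0,-0.012,0],[0,-0.035,0],[0,-0.045,0],[0.035,0,-0.027],[0.045,0,-0.035],[0.045,0,-0.035],[0.044,0,-0.0335],[0,0,0]], "delta_rot": [[0,0,0],[0,0,0],[0,0,0],[0,0,0],[0,0,0],[0,0,0],[0,0,0],[0,0,0]], "hand": [0,0,0,0,0,0,0,0]}}

```text
time: 26.58
tool_pos: [450.5, -265.1, 302.5]
eef_rot: [0.441, -0.553, 0.553, -0.44]
contact_force: [-0.5, -0.3, -2.4]
finger_gap: 64.7
```

Request:
{"op": "step_arm", "data": {"linear": [[0,0,0],[0,0,0],[0,0,0],[0,0,0]], "delta_rot": [[0,-0.133,0],[0,-0.133,0],[0,-0.133,0],[0,0,0]], "hand": [0,0,0,0]}}

```text
time: 27.08
tool_pos: [454.7, -261.7, 302.0]
eef_rot: [-0.543, 0.453, -0.453, 0.543]
contact_force: [-0.1, -0.8, -1.1]
finger_gap: 64.6
```

Run:
```python
from h import *
im,o=shot('w18'); print(o['tool_pos'].round(1),R.from_quat(o['eef_rot']).as_matrix().round(3),o['finger_gap'],o['contact_force'])
c=cv2.resize(im[0:370,160:480],None,fx=1.6,fy=1.6,interpolation=cv2.INTER_CUBIC);cv2.imwrite('pics/w18c.png',c)
```

```text
[ 454.7 -261.7  302. ] [[ 0.179  0.001  0.984]
 [-0.984 -0.     0.179]
 [ 0.    -1.     0.001]] 64.61853819443914 [-0.07277057 -0.76134349 -1.08008952]
```

View pics/w18c.png

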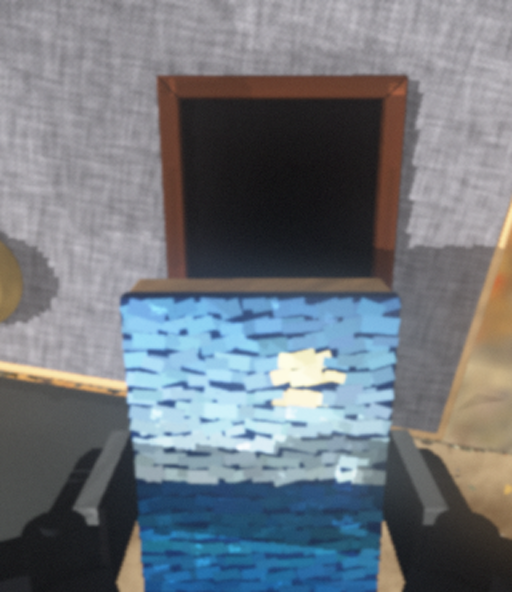

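Run:
```python
from h import *
im,o=load('w18'); K,T=cam('wrist',o); M=R.from_quat(o['eef_rot']).as_matrix(); t=o['tool_pos'][2]
f=lambda c,z:(ray(K,T,np.array(c)/1.6+[160,0]-.2,z)-o['tool_pos'])@M
print(f([(120,296),(400,296)],t-157).round(1)); print(f([(159,77),(407,76)],43).round(1),f([(180,99),(382,99)],43).round(1))
print(M.T@np.r_[np.array([498.1,-262.2])-o['tool_pos'][:2],0])
```

```text
[[-32.4 157.   48.9]
 [ 33.1 157.1  48.9]]
[[-37.3 259.1 105.6]
 [ 55.2 259.2 106. ]] [[-29.8 259.1  98. ]
 [ 46.4 259.2  98.1]]
[ 8.26284272  0.04568761 42.57191634]
```

Request:
{"op": "step_arm", "data": {"linear": [[0.004,0,0.0215],[0.0042,0,0.0215],[0,0.02,0],[0,0.03,0],[0,0.014,0],[0,0,0],[0,0,0]], "delta_rot": [[0,0,0],[0,0,0],[0,0,0],[0,0,0],[0,0,0],[0,0,0],[0,0,0]], "hand": [0,0,0,0,0,0,0]}}

```text
time: 28.0
tool_pos: [498.2, -262.5, 238.2]
eef_rot: [-0.543, 0.453, -0.454, 0.543]
contact_force: [0.9, -0.4, -1.8]
finger_gap: 65.1
```

Run:
```python
from h import *
im,o=shot('w19'); print(o['tool_pos'].round(1),R.from_quat(o['eef_rot']).as_matrix().round(3),o['finger_gap'],o['contact_force'])
c=cv2.resize(im[90:340,180:470],None,fx=2.4,fy=2.4,interpolation=cv2.INTER_CUBIC); cv2.imwrite('pics/w19c.png',c)
```

```text
[ 498.2 -262.5  238.2] [[ 0.178  0.001  0.984]
 [-0.984 -0.     0.178]
 [ 0.001 -1.     0.001]] 65.07719263547914 [ 0.9219648  -0.36226995 -1.76829341]
```

View pics/w19c.png

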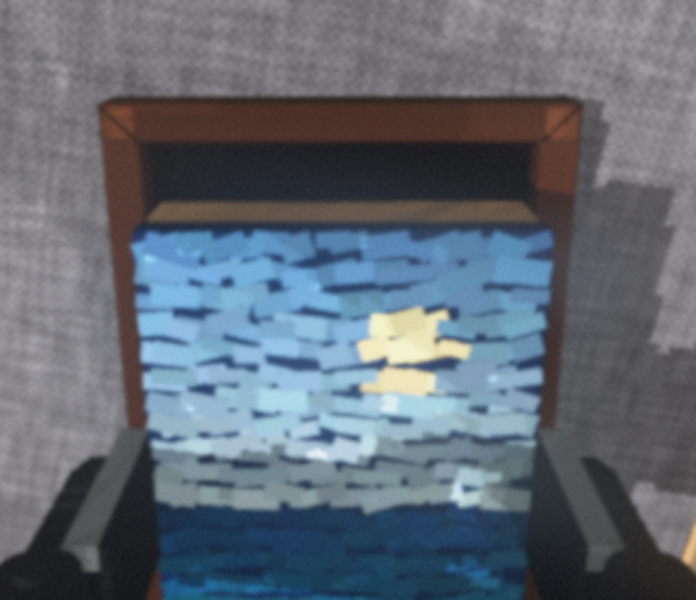

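Run:
```python
from h import *
im,o=load('w19'); K,T=cam('wrist',o); M=R.from_quat(o['eef_rot']).as_matrix(); t=o['tool_pos'][2]
f=lambda c,z:(ray(K,T,np.array(c)/2.4+[180,90]-.3,z)-o['tool_pos'])@M
print(f([(101,102),(582,103)],43).round(1),f([(143,142),(533,143)],43).round(1)); print(f([(155,202),(524,202)],t-179).round(1),f([(132,229),(553,229)],t-157).round(1))
```

```text
[[-46.2 195.2  63.7]
 [ 46.7 195.3  63.5]] [[-38.7 195.2  56. ]
 [ 37.8 195.3  55.8]]
[[-33.5 179.   47.8]
 [ 33.2 179.   47.8]] [[-32.4 157.   48.7]
 [ 33.2 157.1  48.8]]
```

Request:
{"op": "step_arm", "data": {"linear": [[-0.0003,0,0.0012],[0,0.01,0],[0,0.008,0],[0,0.003,0],[0,0.001,0],[0,0.0005,0],[0,0,0]], "delta_rot": [[0,0,0],[0,0,0],[0,0,0],[0,0,0],[0,0,0],[0,0,0],[0,0,0]], "hand": [0,0,0,0,0,0,0]}}

```text
time: 28.92
tool_pos: [499.1, -261.9, 215.1]
eef_rot: [-0.543, 0.453, -0.453, 0.543]
contact_force: [0.2, 0.1, -1.2]
finger_gap: 64.6
```

Request:
{"op": "step_arm", "data": {"linear": [[0,0.0005,0],[0,0,0],[0,0.0004,0],[0,0,0]], "delta_rot": [[0,0,0],[0,0,0],[0,0,0],[0,0,0]], "hand": [0,0,0,0]}}

```text
time: 29.42
tool_pos: [499.2, -261.9, 215.0]
eef_rot: [-0.543, 0.453, -0.453, 0.543]
contact_force: [-2.5, 0.9, 10.3]
finger_gap: 64.7
```

Contact made. Release and lift.

Request:
{"op": "step_arm", "data": {"linear": [[0,-0.0003,0],[0,0,0],[0,0,0],[0,-0.01,0],[0,-0.04,0],[0,-0.06,0],[0,-0.06,0],[0,0,0]], "delta_rot": [[0,0,0],[0,0,0],[0,0,0],[0,0,0],[0,0,0],[0,0,0],[0,0,0],[0,0,0]], "hand": [0,85,95,100,100,100,100,100]}}

```text
time: 30.42
tool_pos: [499.7, -262.3, 389.7]
eef_rot: [-0.542, 0.45, -0.456, 0.544]
contact_force: [-0.2, 0.4, -0.4]
finger_gap: 85.3
```

Run:
```python
from h import *
im,o=shot('w20'); print(o['tool_pos'].round(1),o['finger_gap'],o['contact_force'])
t=r.snapshot('top'); cv2.imwrite('pics/top1.png',t); cv2.imwrite('pics/top1c.png',cv2.resize(t[140:270,180:460],None,fx=2.85,fy=2.85,interpolation=cv2.INTER_CUBIC))
s=r.snapshot('side');cv2.imwrite('pics/side1c.png',cv2.resize(s[140:370,180:420],None,fx=2.6,fy=2.6,interpolation=cv2.INTER_CUBIC))
```

```text
[ 499.7 -262.3  389.7] 85.28301637072704 [-0.21520818  0.36303843 -0.44523644]
```

View pics/w20.png

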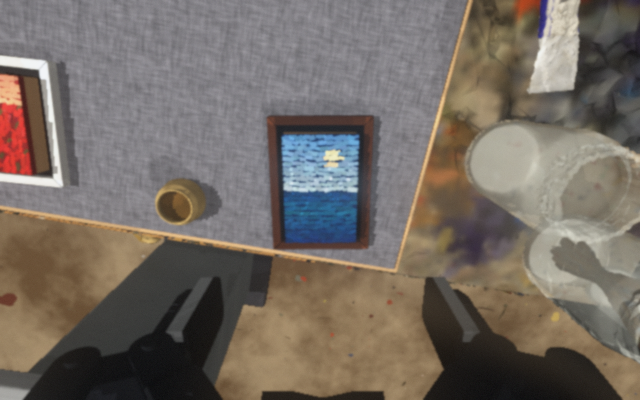

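View pics/top1c.png

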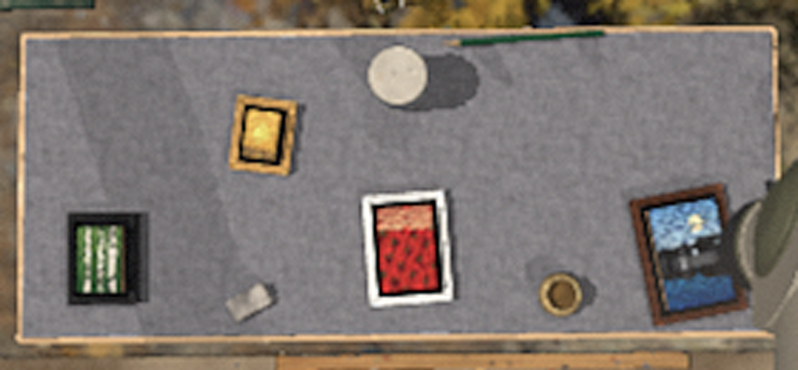

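View pics/side1c.png

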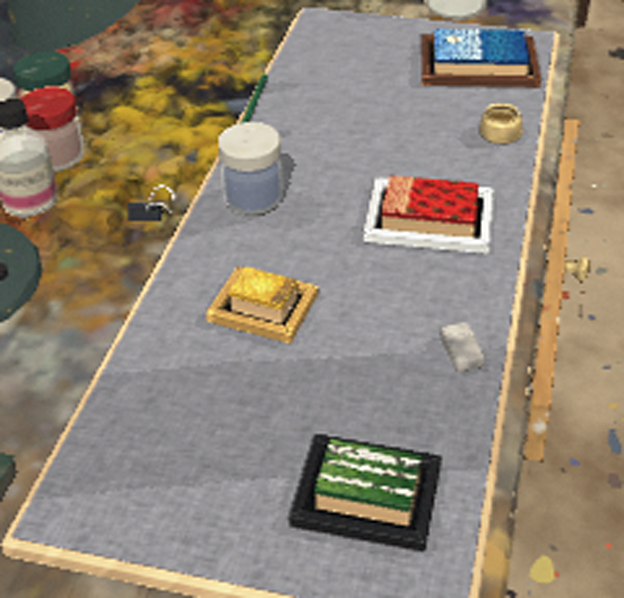

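Run:
```python
from h import *
def ld(t):
    im,o=load(t); K,T=cam('wrist',o); return (im,K,T)+tuple(cv2.split(cv2.cvtColor(im,cv2.COLOR_BGR2HSV)))
im,K,T,h,s,v=ld('w16'); print('poppy',big(((h<12)|(h>170))&(s>100)&(v>60),(287,360,140,250),K,T,58),'frame (506.8,17.8) -86.2')
im,K,T,h,s,v=ld('w20'); print('sea',big((h>90)&(h<125)&(s>60)&(v>40),(278,362,125,248),K,T,58)); print(' walnut',big(((h<12)|(h>170))&(s>60)&(v>35),(260,380,108,255),K,T,43))
im,K,T,h,s,v=ld('w12'); 
m=((h>35)&(h<85)&(s>60)&(v>30)).astype(np.uint8); m=cv2.morphologyEx(m,cv2.MORPH_CLOSE,np.ones((7,7)))
print('birch',big(m,(290,360,145,243),K,T,58),' frame',big(v<55,(270,367,125,243),K,T,43))
im,K,T,h,s,v=ld('w8')
print('lemon',big((h>15)&(h<32)&(s>120)&(v>100),(299,351,180,240),K,T,58),' frame',big((h>10)&(h<30)&(s>110)&(v>80),(278,370,150,256),K,T,43))
for a,uv0 in (('cup',(377,243)),('jar',(319,167))):
    A=cv2.imread('pics/top0.png')[uv0[1]-14:uv0[1]+14,uv0[0]-14:uv0[0]+14]; B=cv2.imread('pics/top1.png')
    q=cv2.matchTemplate(B[uv0[1]-20:uv0[1]+20,uv0[0]-20:uv0[0]+20],A,cv2.TM_CCOEFF_NORMED); print(a,cv2.minMaxLoc(q)[1::2],'expect (6,6)')
cv2.imwrite('pics/w8c.png',cv2.resize(load('w8')[0][140:270,260:390],None,fx=4,fy=4))
```

```text
poppy [[507.94, 17.53], 56.21, 83.94, -86.17] frame (506.8,17.8) -86.2
sea [[474.0, -266.88], 50.57, 69.42, 10.17]
 walnut [[498.11, -262.74], 93.38, 127.75, -79.64]
birch [[498.67, 320.74], 43.95, 63.95, 89.9]  frame [[500.69, 320.37], 69.96, 91.97, -89.63]
lemon [[623.5, 160.45], 32.97, 44.71, 82.01]  frame [[622.25, 160.7], 60.02, 73.93, 82.54]
cup (0.9948644042015076, (6, 6)) expect (6,6)
jar (0.9983982443809509, (6, 6)) expect (6,6)
```

View pics/w8c.png

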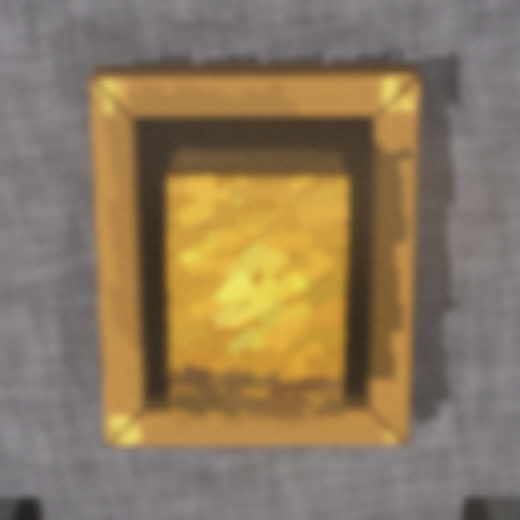

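Run:
```python
from h import *
im,o=load('w20'); K,T=cam('wrist',o); h,s,v=cv2.split(cv2.cvtColor(im,cv2.COLOR_BGR2HSV))
m=((h>85)&(h<130)&(s>40)&(v>35)).astype(np.uint8); m=cv2.morphologyEx(m,cv2.MORPH_CLOSE,np.ones((9,9)))
print('sea',big(m,(276,364,125,250),K,T,58))
print(r.sign_off())
```

```text
sea [[501.51, -262.25], 72.36, 106.48, -79.72]
the job is handed in; nothing more can be done
None
```

I took the stack apart from the top down and set all four paintings picture up in their frames: lemon in brass, birches in black, poppies in white, sea in walnut. I handed the job in at about 30.5 s of the 106 s allowed. The gripper was open and clear of everything. I lowered each painting until it touched the frame's back before releasing it. The highest force I read was about 10 N.

| Painting | Distance of painting's centre from frame's centre | Out of square |
|---|---|---|
| Lemon | about 1.3 mm | about 0.5° |
| Birches | about 2 mm | about 0.5° |
| Poppies | about 1.2 mm | under 0.1° |
| Sea | see below | about 0.1° |

- **Sea:** my first automatic measurement failed because it picked up only part of the picture. A second one, which came out several mm too large, put its centre about 3 mm off along the long side, so I don't trust that figure. In the last wrist image a gap shows on the far, left and right sides. The camera can't show the near gap clearly.
- **Flatness:** I did not measure this. The last side and wrist images show all four panels lying flat inside their mouldings.
- **Cup and jar:** the top camera shows both exactly where they started.

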